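# Loosen the knurled wheel of a canvas clamp and push its jaw back

### The arm

A 6-joint arm with a two-finger parallel gripper is mounted at the origin on the work surface. World frame = base frame: x ahead of the robot, y to its left, z up, the work surface at z = 0. Lengths are in m, angles in degrees, forces in N, time in s.
With the tool pointing down it reaches from about 0.4 to 0.825 m from the base axis. Payload 7 kg.
Tool frame: the origin (TCP) lies at the very end of the fingers, on their centre line; the grasp point (between the pads) lies hold_point_z behind it (hold_point_z is the distance from the TCP to the grasp point, in m); z points along the fingers, y is the direction in which the jaws open and shut (so a half turn about z gives the same grasp; the last joint's range is limited). The gripper opens to 88 mm and grips with 3 to 60 N. Pads are 19 mm wide; open, the fingers measure 130 mm over their backs; the gripper's body (78 mm by 193 mm) begins 47 mm behind the grasp point.
Start: joints at [-49.154, 20.546, 0.682, 0, -70.136, -16.507], TCP at [0.278, -0.615, 0.227] pointing down, gripper open.
Joint ranges: [-176.03, 176.03], [-82.01, 121.73], [-58.28, 71.71], [-173.87, 95.51], [-174.79, -0.11], [-173.66, 173.66]. Speed limits (degrees/s): [136.94, 136.94, 172.46, 180, 180, 180].

### API

Orientations are given as [roll, pitch, yaw] about the fixed x, y, z axes, in that order (R = Rz(yaw) Ry(pitch) Rx(roll)).
In Python, from plant import get_obs, snapshot, close_job, hold_point_z gives the robot as it stands. The module is installed in compiled form; this text tells all that it offers.
- The arm moves only by the tool jog_arm, never from a script. Its argument "commands" is a list of rows, each a list of 4 numbers: the shift along the world's x, y, z in mm, then the turn about the world's z in degrees. In form: [[x, y, z, turn], ...]. A call has exactly 10 rows; each row shifts and turns the commanded pose from where the row before left it; what a row does not reach is not made up. A row lasts 1/12 s, in which the tool goes at most 41.7 mm and 7.16 degrees, less where a joint would pass 70% of its speed; a pose out of reach is approached as far as the arm can. A call is refused whole if a number of a shift passes 41.7 or a number of a turn 7.16, either way. A call with a gripper value outside its range is refused whole. "fingers" is the finger opening in mm, from 0 to 87.6, set as the call begins (left out, the last holds). The fingers move at their own pace and stop on an object; the grip force is fixed at half the most. Time passes only in rows, so rows that do not move let the fingers close, or fill a call up. It gives the time, the measured TCP pose, the force and the opening at its end, in the units of the state.
- get_obs(): the state, without advancing time (a new reading comes with each control period).
- snapshot(name): name is "scene" or "top" or "wrist"; returns a dict with "image" (384x512x3 uint8, red, green, blue), "fov_y" (degrees; the focal length in pixels is half the picture's height over the tangent of half this angle, whatever the lens; pixels are square), "cx", "cy" (the principal point, pixels), "rvec" (rotation vector, rad) and "tvec" (3), from world to camera coordinates, as OpenCV has them; the wrist camera has in their place "mount" (4x4, takes a point from camera to tool coordinates, whose origin is the TCP and whose axes are the flange's). Camera axes: x right, y down, z forward; pixel columns grow to the right and rows downward; lengths in m; the calibration is good to about 2 mm. A picture is of the moment at which its call begins: read the wrist's pose just before it. There is no depth.
- close_job(): hands the job in, once; it reports no verdict.
The state is a dict: "clock": time; "joint_pos": joint angles; "qvel": joint speeds; "tau": joint torques, N m; "tool_pos": TCP position; "orientation": TCP orientation; "force": force on the tool from outside, world axes, zero at the start; "moment": the same for the moment, N m; "opening": finger opening in m.
Only numpy, scipy, OpenCV 4.12 (cv2) and the standard library are available. Lean on these libraries where they do the work, as an engineer would, in place of code of your own. Each camera call takes 0.05 s, during which the arm holds its last target.

### The job

Free the small canvas in the desk clamp: with a fingertip against its rim, turn the big knurled locking wheel two full turns counter-clockwise (seen from above) to loosen it, and leave it there. Then push the wooden jaw away from the canvas until it stops against the grey guide block under the wheel. Only push with the fingertips: do not pick anything up, leave the canvas where it lies, and do not disturb the paint tube, the jar or the phone.

Things in the scene. Friction and masses are not known exactly. Their poses are not given: they have to be found in the camera images.
- clamp: Canvas clamp, fixed to the desk. Origin on the desk, on the wheel's vertical axis; z up. Plywood board (x -85 to 85, y -350 to 100 mm, 8 thick) carrying a grey guide block (x -32 to 32, y -42 to 42, top at z = 55) with a tunnel along y for the jaw's bar. The canvas lies on the board's -y part, against a low fence (y -342 to -319, top z = 30).
- lock_wheel (a joint): Turn of the locking wheel, rad: 0 = tight (its start), growing counter-clockwise from above as it loosens; 6.283 = one turn, stop at 22. Drag about 0.06 N m (1.4 N at the rim); it stays where it is left. The wheel rises 5 mm per turn on its screw, whose foot sits in a notch of the jaw's bar and blocks the jaw for the first 1.3 turns.
- wheel_center (a point): Centre of the aluminium wheel, at half the height of its 26 mm high rim (85 mm above the desk when tight). 92 mm across over 18 upright rounded ridges, 5 mm proud of the core. A hub 24 mm across stands 6 mm above the rim; a dark radial rib on top shows the turn. Free all round; the guide block ends 17 mm below the tight rim.
- jaw: Sliding jaw, about 500 g, loose in the tunnel: steel bar 30 wide, 18 high, 198 mm long, with a wooden block on its -y end, 90 wide (x), 34 thick (y), top 50 mm above the origin. Origin: underside of the bar, 8 mm above the desk. In the clamp's frame its y goes from 0 (at the canvas) to 40 mm (block stopped by the guide block). Slides with 3 to 10 N.
- jaw_face (a point): Centre of the part of the jaw's canvas-side face that shows above the canvas, 42 mm above the desk: to free the canvas push here towards the clamp's +y. The face is 90 mm wide; it shows from 26 mm (top of the canvas) to 58 mm above the desk (top of the jaw).
- canvas: Stretched white canvas, 150 x 200 x 18 mm, lying loose on the board (top 26 mm above the desk), its edge 1.5 mm from the jaw face; origin at the centre of its underside. Leave it in place.
- paint_tube: Bystander: grey paint tube standing on its white cap, 43 mm wide, 135 mm high; origin at the centre of its foot.
- paint_jar: Bystander: closed paint jar, 60 mm across, 75 mm high; origin at the centre of its foot.
- phone: Bystander: black phone lying flat, 75 x 155 x 9 mm; origin at the centre of its underside.
There are look-alikes about, which are no part of the job. Of the things like the jaw, leave any that is orange or red; of the rest the larger one is meant.

How it is judged:
By the outcome, as a careful person would: the job done as asked, in the order asked, and still so for the second after the job is handed in, with the robot touching nothing.
It also fails if it takes over 61 s, if anything falls off the work surface, if the arm or the gripper's body presses on something with over 40 N, if the wrist force passes 120 N, or if a joint passes its speed limit or range.

## Working session

There is one attempt and no reset: what is moved stays moved. The work goes in short steps, Python scripts to look and compute and a tool call to move; the robot and the scene stay as the last step left them, time stands still between calls to the robot, and variables do not carry over. Pictures are saved under pics/ and viewed, and the job is handed in when it is done.

Besides the shell and the picture viewer there is one more tool, called as name(argument=value, ...) on one line, values as JSON. jog_arm: Moves the arm, as the interface text tells. Its arguments: {"type":"object","properties":{"commands":{"type":"array","items":{"type":"array","items":{"type":"number"}}},"fingers":{"type":"number"}},"required":["commands"]}

```bash
mkdir -p pics; cat > h.py <<'E'
import numpy as np,cv2
from plant import get_obs,snapshot,close_job,hold_point_z
def K(s):
    h,w=s["image"].shape[:2]; f=h/2/np.tan(np.radians(s["fov_y"])/2)
    return f,s["cx"],s["cy"]
def pose(s):
    R=cv2.Rodrigues(np.array(s["rvec"],float))[0]; t=np.array(s["tvec"],float).ravel(); return R,t
def ray(s,u,v,z):
    f,cx,cy=K(s);R,t=pose(s);C=-R.T@t;d=R.T@np.array([(u-cx)/f,(v-cy)/f,1]);return C+d*(z-C[2])/d[2]
def proj(s,p):
    f,cx,cy=K(s);R,t=pose(s);q=R@np.array(p,float)+t;return f*q[0]/q[2]+cx,f*q[1]/q[2]+cy
def save(s,n,k=1.5): 
    cv2.imwrite("pics/"+n,cv2.resize(s["image"][:,:,::-1],None,fx=k,fy=k,interpolation=cv2.INTER_CUBIC))
E
python3 - <<'E'
from h import *
import pickle
print(hold_point_z,get_obs())
for n in("scene","top","wrist"):
    s=snapshot(n);save(s,n+"0.png");pickle.dump(s,open(n+"0.pkl","wb"));print({k:v for k,v in s.items() if k!="image"})
E
```

```text
0.0188 {'clock': 0.0, 'joint_pos': array([-4.91550883e+01,  2.05908947e+01,  6.32272684e-01, -1.97776303e-02,
       -7.01353728e+01, -1.65061070e+01]), 'qvel': array([ 0.04394324, -0.15940959,  0.16754829, -0.17702929,  0.00389689,
       -0.01736203]), 'tau': array([ 1.55980331e-03, -5.82714736e+01,  2.93058157e+01,  6.99683771e+00,
        6.84496423e-03, -1.33444414e-04]), 'tool_pos': array([ 0.27794467, -0.6145705 ,  0.22561846]), 'orientation': array([ 1.79904596e+02, -8.88220634e-03, -1.55667924e+02]), 'force': array([-0.04282598, -0.67943685, -0.59780155]), 'moment': array([-0.02783605,  0.0092029 ,  0.02021667]), 'opening': 0.08789898270970974}
{'fov_y': 54.989636191015826, 'cx': 261.0981448477851, 'cy': 189.94465606790226, 'rvec': array([ 0.70802389,  2.44587664, -1.36799615]), 'tvec': array([ 0.42979758, -0.12861088,  1.37138113])}
{'fov_y': 56.60372056186437, 'cx': 251.61704745510417, 'cy': 195.4120047619378, 'rvec': array([ 2.16929106, -2.16872953,  0.08598518]), 'tvec': array([0.09584275, 0.57720313, 1.03158782])}
{'fov_y': 64.87991610337286, 'cx': 254.3174903366816, 'cy': 188.30167118984062, 'mount': array([[-2.45601594e-04, -9.52664751e-01, -3.04022716e-01,
         8.37168869e-02],
       [ 9.99999440e-01, -5.47029111e-04,  9.06293776e-04,
         4.24493038e-04],
       [-1.02970341e-03, -3.04022323e-01,  9.52664352e-01,
        -1.57931649e-01],
       [ 0.00000000e+00,  0.00000000e+00,  0.00000000e+00,
         1.00000000e+00]])}
```

View pics/scene0.png

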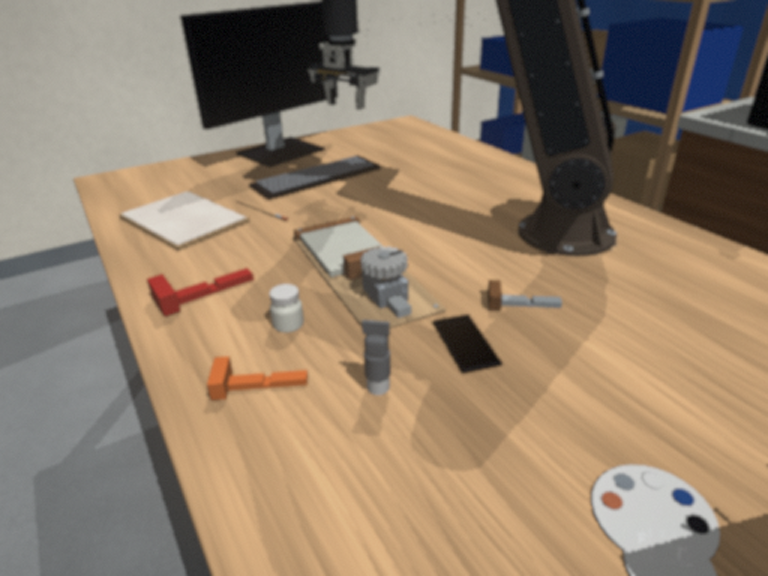

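View pics/top0.png

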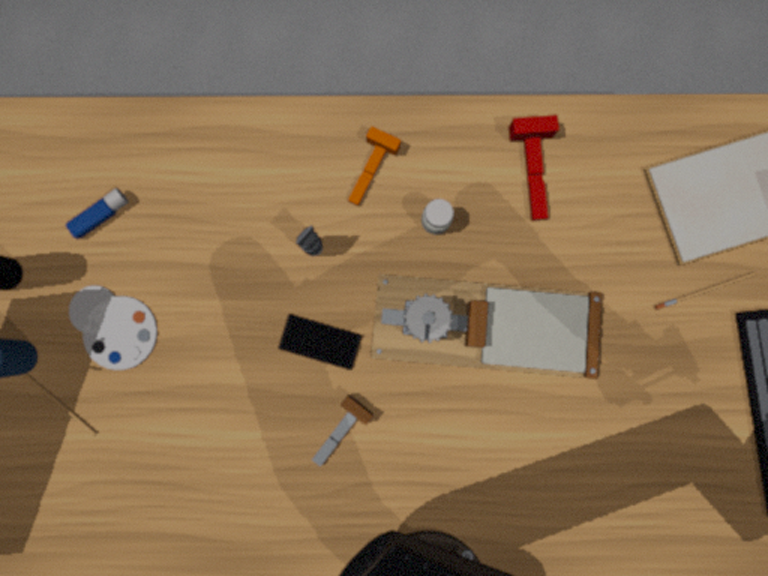

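View pics/wrist0.png

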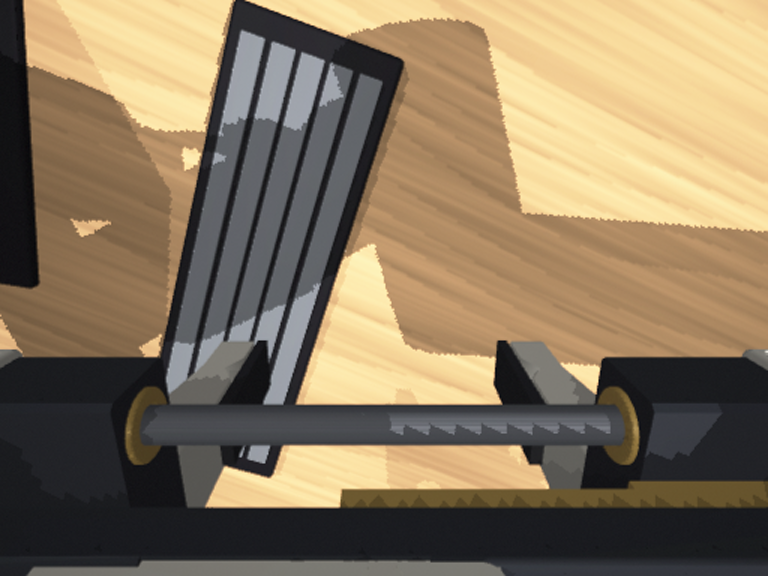

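The top view shows the clamp, with the wheel at (427,317), the jaw block at (477,323), the canvas at (537,331) and the fence at (595,335). Four things look like the jaw: the brown one in the clamp at (477,323), a small brown one at (357,408), an orange one at (383,140) and a red one at (534,127). The brown one in the clamp is the one meant: it isn't orange or red, it's larger than the other brown one, and it sits against the canvas. I'll confirm that in a crop and measure it.

```bash
cat > m.py <<'E'
from h import *
import pickle
s=pickle.load(open("top0.pkl","rb"));im=s["image"]
R,t=pose(s);print("cam",-R.T@t)
c=im[170:270,230:420];cv2.imwrite("pics/crop.png",cv2.resize(c[:,:,::-1],None,fx=4,fy=4,interpolation=cv2.INTER_CUBIC))
hsv=cv2.cvtColor(im,cv2.COLOR_RGB2HSV)
print("jaw px",hsv[215,318],"canvas",hsv[220,355],"wheel",hsv[205,280],"wood",hsv[262,300],"board",hsv[235,290])
E
python3 m.py
```

```text
cam [0.48078015 0.08332595 1.08093938]
jaw px [ 15 168 111] canvas [ 25  19 161] wheel [ 10   6 134] wood [ 16 125 151] board [ 17 103 151]
```

View pics/crop.png

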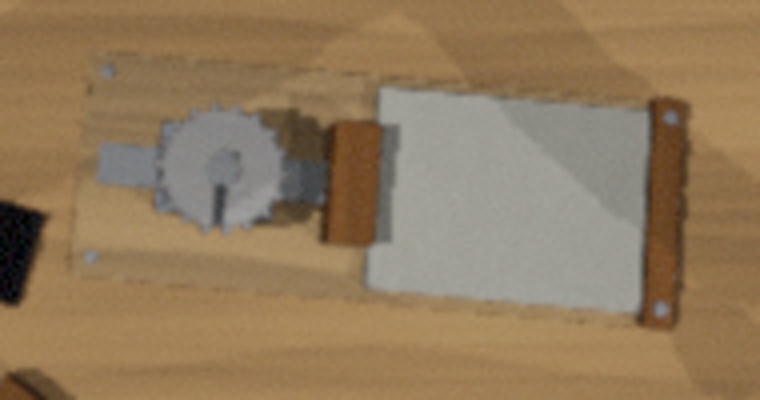

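The crop shows the wheel with its hub at (225,165) and its rib pointing down, the brown jaw block at (352,183), the canvas, and the fence. The jaw in the clamp is confirmed.

```bash
cat > m2.py <<'E'
from h import *
import pickle
s=pickle.load(open("top0.pkl","rb"));im=s["image"]
hsv=cv2.cvtColor(im,cv2.COLOR_RGB2HSV)
box=np.zeros(im.shape[:2],np.uint8);box[170:270,230:420]=1
def big(m,x0,x1):
    m=(m&(box>0)).astype(np.uint8);m[:,:x0]=0;m[:,x1:]=0
    cs,_=cv2.findContours(m,cv2.RETR_EXTERNAL,cv2.CHAIN_APPROX_NONE);return max(cs,key=cv2.contourArea)
brown=(hsv[...,1]>150)&(hsv[...,2]<150)
for n,m,x0,x1,z in(("jaw",brown,308,328,.058),("fence",brown,385,405,.030),("canvas",(hsv[...,1]<50)&(hsv[...,2]>90),322,400,.026)):
    c=big(m,x0,x1);r=cv2.minAreaRect(c);P=np.array([ray(s,u,v,z)[:2] for u,v in cv2.boxPoints(r)])
    print(n,r,"centre",P.mean(0).round(4),"sides",np.linalg.norm(P[1]-P[0]).round(4),np.linalg.norm(P[2]-P[1]).round(4),
     "dirs",np.degrees(np.arctan2(*(P[1]-P[0])[::-1])).round(1),np.degrees(np.arctan2(*(P[2]-P[1])[::-1])).round(1))
# wheel
m=(hsv[...,1]<45)&(hsv[...,2]>85)
c=big(m,265,303);(u,v),r=cv2.minEnclosingCircle(c);print("wheel circ",u,v,r,ray(s,u,v,.098), np.linalg.norm(ray(s,u+r,v,.098)-ray(s,u-r,v,.098)))
# hub by crop
print("hub",ray(s,230+225/4,170+164/4,.104))
for n,p in(("screws",(106,72)),("s2",(91,258))): print(n,ray(s,230+p[0]/4,170+p[1]/4,.008))
for n,p in(("bTL",(93,54)),("bBL",(70,274))): print(n,ray(s,230+p[0]/4,170+p[1]/4,.008))
s=pickle.load(open("scene0.pkl","rb"))
print("scene: wheelhub guess")
for z in(.098,.104): print(ray(s,384/1.5,255/1.5,z))
E
python3 m2.py
```

```text
jaw ((317.0445251464844, 215.05445861816406), (12.636972427368164, 29.751611709594727), 5.710593223571777) centre [ 0.518  -0.0916] sides 0.0852 0.0361 dirs -6.5 -95.8
fence ((395.80303955078125, 223.0446014404297), (8.708794593811035, 56.3575439453125), 3.1798298358917236) centre [ 0.4962 -0.3259] sides 0.1648 0.0255 dirs -5.2 -93.2
canvas ((356.9568786621094, 219.49623107910156), (70.2566146850586, 50.80826950073242), 4.969740390777588) centre [ 0.5065 -0.2139] sides 0.1499 0.2069 dirs -5.9 -95.0
wheel circ 283.5 212.5 19.300357818603516 [0.52340429 0.00730553 0.098     ] 0.10617939779502923
hub [5.27251565e-01 2.19000832e-04 1.04000000e-01]
screws [0.60143517 0.08145475 0.008     ]
s2 [0.46147369 0.09273519 0.008     ]
bTL [0.61516323 0.09129868 0.008     ]
bBL [0.44956966 0.10842359 0.008     ]
scene: wheelhub guess
[0.52261622 0.00270064 0.098     ]
[0.52812871 0.01215334 0.104     ]
```

jog_arm(commands=[[12.5,29,2.5,0],[12.5,29,2.5,0],[12.5,29,2.5,0],[12.5,29,2.5,0],[12.5,29,2.5,0],[12.5,29,2.5,0],[12.5,29,2.5,0],[12.5,29,2.5,0],[12.5,29,2.5,0],[12.5,29,2.5,0]], fingers=0)

```text
clock: 0.98
tool_pos: [0.4033, -0.3235, 0.2516]
orientation: [180.0, 0.0, -155.7]
force: [-0.1, 0.2, 0.1]
opening: 0.0266
```

jog_arm(commands=[[12.5,29,2.5,0],[12.5,29,2.5,0],[12.5,29,2.5,0],[12.5,29,2.5,0],[12.5,29,2.5,0],[12.5,29,2.5,0],[12.5,29,2.5,0],[12.5,29,2.5,0],[0,0,0,0],[0,0,0,0]])

```text
clock: 1.82
tool_pos: [0.5035, -0.0916, 0.2713]
orientation: [180.0, -0.0, -155.5]
force: [0.2, -0.6, -0.6]
opening: 0.0004
```

```bash
cat >> h.py <<'E'
from scipy.spatial.transform import Rotation as Ro
def wrist():
    o=get_obs(); s=snapshot("wrist"); T=np.eye(4)
    T[:3,:3]=Ro.from_euler("xyz",o["orientation"],degrees=True).as_matrix();T[:3,3]=o["tool_pos"]
    M=np.linalg.inv(T@np.array(s["mount"])); s["rvec"]=cv2.Rodrigues(M[:3,:3])[0];s["tvec"]=M[:3,3];s["obs"]=o
    return s
E
python3 - <<'E'
from h import *
import pickle
s=wrist();save(s,"w1.png");pickle.dump(s,open("w1.pkl","wb"));o=s["obs"]
for k in("clock","joint_pos","tool_pos","orientation","force","opening"):print(k,np.round(o[k],4))
print(proj(s,o["tool_pos"]))
t=pickle.load(open("top0.pkl","rb"))
print("tube top",ray(t,307/1.5,236/1.5,.135),"foot",ray(t,314/1.5,246/1.5,0),"jar",ray(t,438/1.5,213/1.5,.075))
c=snapshot("scene");save(c,"scene1.png")
E
```

```text
clock 1.8167
joint_pos [ 1.16960e+01  3.42950e+00 -1.54394e+01 -8.70000e-03 -7.11583e+01
 -7.71950e+01]
tool_pos [ 0.5035 -0.0916  0.2713]
orientation [ 1.799859e+02 -2.480000e-02 -1.555018e+02]
force [ 0.1801 -0.5602 -0.641 ]
opening 0.0004
(np.float64(253.3401753301679), np.float64(242.8035774908764))
tube top [0.67037361 0.22130891 0.135     ] foot [0.67662895 0.2263673  0.        ] jar [ 0.72660724 -0.0203152   0.075     ]
```

View pics/w1.png

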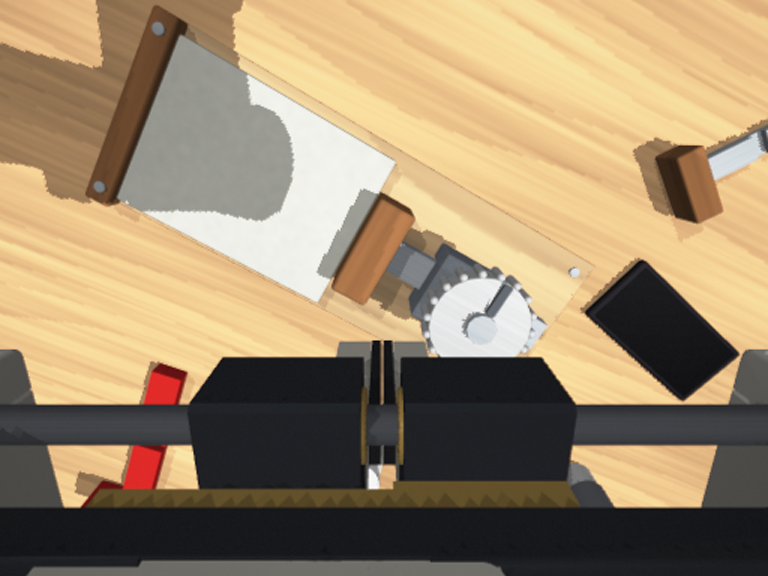

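View pics/scene1.png

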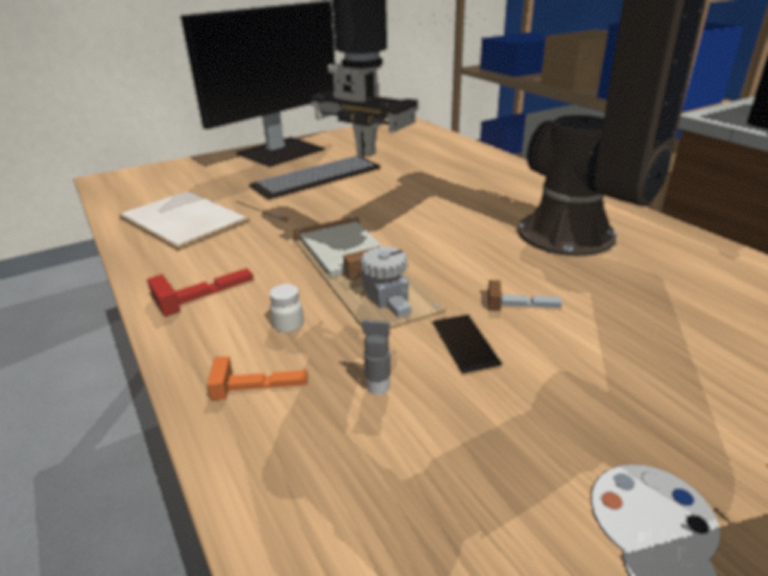

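```bash
python3 - <<'E'
from h import *
import pickle
s=pickle.load(open("w1.pkl","rb"))
a=s["image"][170:340,180:350,::-1];b=pickle.load(open("wrist0.pkl","rb"))["image"][200:370,300:470,::-1]
cv2.imwrite("pics/f.png",np.hstack([cv2.resize(a,None,fx=2.3,fy=2.3),cv2.resize(b,None,fx=2.3,fy=2.3)]))
im=s["image"];c=im[170:245,270:375]
cv2.imwrite("pics/wh.png",cv2.resize(c[:,:,::-1],None,fx=7,fy=7,interpolation=cv2.INTER_CUBIC))
print("hub",ray(s,481/1.5,330/1.5,.104))
hsv=cv2.cvtColor(im,cv2.COLOR_RGB2HSV)
m=((hsv[...,1]>125)&(hsv[...,2]<190)).astype(np.uint8);m[:,:215]=0;m[:,280:]=0;m[:125]=0;m[205:]=0
E
```

```text
hub [0.52466769 0.00419518 0.104     ]
```

View pics/f.png

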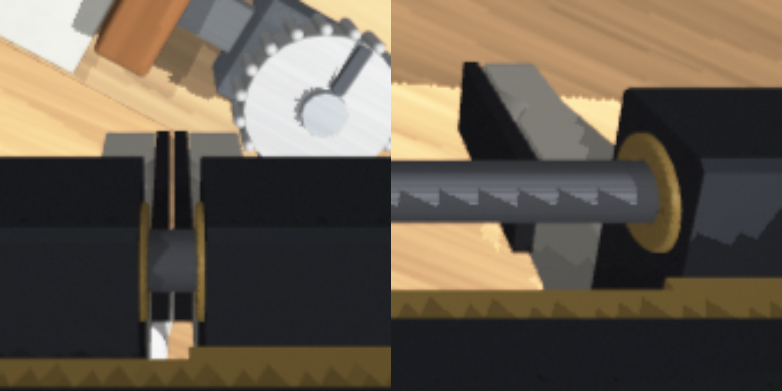

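View pics/wh.png

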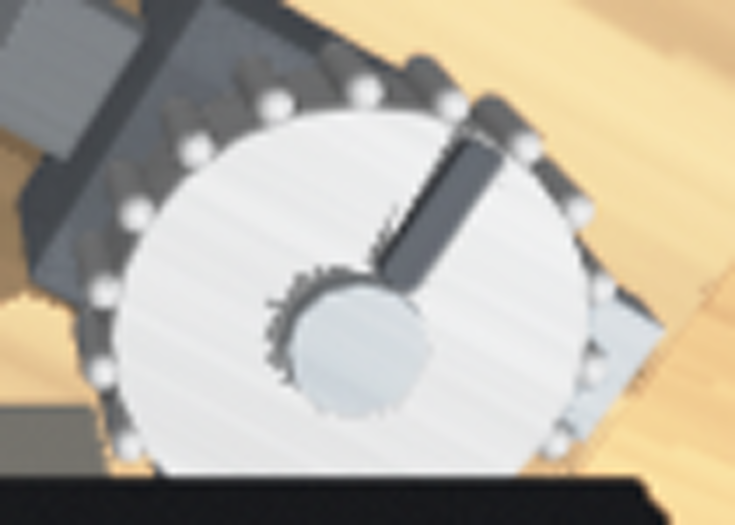

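jog_arm(commands=[[15,24,0,0],[15,24,0,0],[15,24,0,0],[15,24,0,0],[15,24,0,0],[0,0,0,0],[0,0,0,0],[0,0,0,0],[0,0,0,0],[0,0,0,0]])

```text
clock: 2.75
tool_pos: [0.5777, 0.0259, 0.2719]
orientation: [-180.0, 0.0, -155.7]
force: [-0.1, 0.4, 1.0]
opening: 0.0005
```

```bash
python3 - <<'E'
from h import *
import pickle
s=wrist();save(s,"w2.png");pickle.dump(s,open("w2.pkl","wb"));o=s["obs"]
for k in("joint_pos","tool_pos","orientation"):print(k,np.round(o[k],4))
print(proj(s,(.526,.003,.104)))
E
```

```text
joint_pos [ 2.19309e+01  9.95130e+00 -7.81270e+00 -2.00000e-04 -7.22159e+01
 -8.76706e+01]
tool_pos [0.5777 0.0259 0.2719]
orientation [-1.799993e+02  2.010000e-02 -1.557397e+02]
(np.float64(254.01004279076457), np.float64(118.86637619076758))
```

View pics/w2.png

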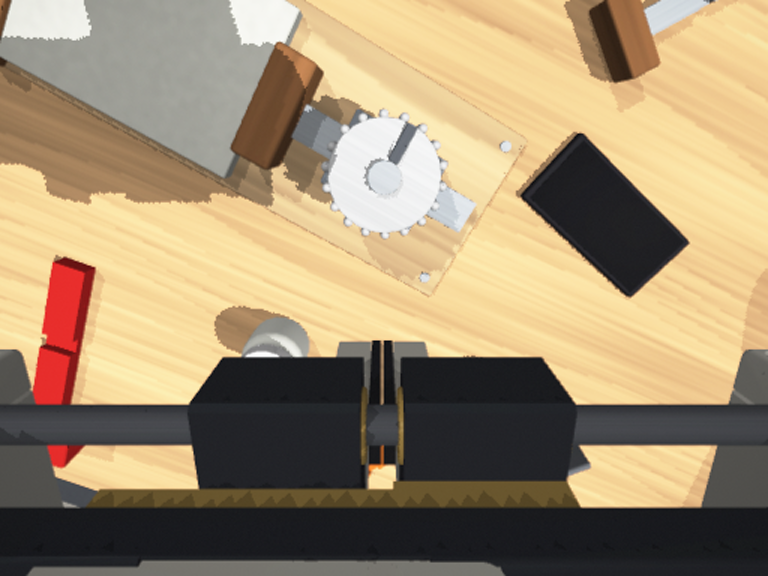

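```bash
cat > disc.py <<'E'
from h import *
def disc(s,u0,v0,z,R=46,pr=False):
    # rim (white disc) contour: threshold bright & unsaturated around (u0,v0)
    im=s["image"];hsv=cv2.cvtColor(im,cv2.COLOR_RGB2HSV)
    m=((hsv[...,1]<35)&(hsv[...,2]>150)).astype(np.uint8)
    mk=np.zeros_like(m);cv2.circle(mk,(int(u0),int(v0)),R,1,-1);m&=mk
    m=cv2.morphologyEx(m,cv2.MORPH_OPEN,np.ones((9,9),np.uint8))
    c=max(cv2.findContours(m,0,1)[0],key=cv2.contourArea)
    h=cv2.convexHull(c);e=cv2.fitEllipse(h)
    return e,ray(s,*e[0],z)
if __name__=="__main__":
    import pickle
    s=pickle.load(open("w2.pkl","rb"))
    e,p=disc(s,256,116,.098);print(e,p)
    print("hub",ray(s,256.7,118,.104))
    hsv=cv2.cvtColor(s["image"],cv2.COLOR_RGB2HSV)
    for n,(u,v) in dict(s1=(506/1.5,146/1.5),s2=(424/1.5,277/1.5)).items(): print(n,ray(s,u,v,.008))
    for n,(u,v) in dict(c1=(525/1.5,140/1.5),c2=(430/1.5,296/1.5)).items(): print(n,ray(s,u,v,.008))
    c=s["image"][60:180,190:330];cv2.imwrite("pics/w2c.png",cv2.resize(c[:,:,::-1],None,fx=5,fy=5,interpolation=cv2.INTER_CUBIC))
E
python3 disc.py
```

```text
((257.8433532714844, 117.02952575683594), (77.74629974365234, 82.54338836669922), 120.77540588378906) [0.52301299 0.00616306 0.098     ]
hub [0.52402193 0.00521827 0.104     ]
s1 [0.46186925 0.09635116 0.008     ]
s2 [0.60182239 0.08301543 0.008     ]
c1 [0.45045878 0.10925812 0.008     ]
c2 [0.61703917 0.09697684 0.008     ]
```

View pics/w2c.png

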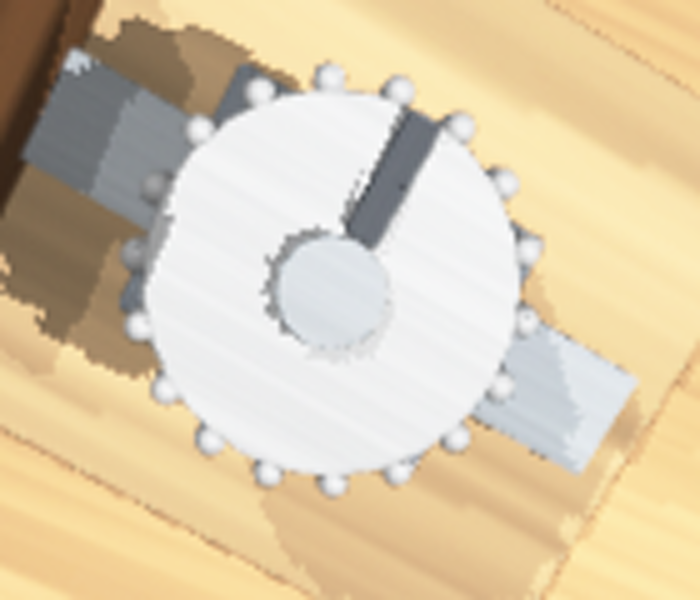

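```bash
cat > orb.py <<'E'
from h import *
def tcp(th,r,C,al=40,c=(-9.5,16.5)):
    t=np.radians(th);psi=th-90+al;p=np.radians(psi)
    ox=np.array([np.cos(p),np.sin(p)])*c[0]+np.array([np.sin(p),-np.cos(p)])*c[1]
    return np.array(C)+r*np.array([np.cos(t),np.sin(t)])-ox, psi
def rows(ths,rs,C,start,psi0,al=40):
    cur=np.array(start,float);cp=psi0;out=[]
    for th,r in zip(ths,rs):
        q,psi=tcp(th,r,C,al);d=np.round((q-cur)*2)/2;dp=round((psi-cp)*10)/10
        out.append([float(d[0]),float(d[1]),0,dp]);cur+=d;cp+=dp
    return out,cur,cp
E
python3 - <<'E'
from orb import *
C=(525,3.8)
print(tcp(-140,65,C),tcp(-140,43,C))
E
```

```text
(array([462.98624261, -52.58086487]), -190) (array([479.83922036, -38.43953745]), -190)
```

jog_arm(commands=[[-23,-15.5,0,-6.9],[-23,-15.5,0,-6.9],[-23,-15.5,0,-6.9],[-23,-15.5,0,-6.9],[-23,-15.5,0,-6.9],[0,0,-35,0],[0,0,-35,0],[0,0,-35,0],[0,0,-35,0],[0,0,-20,0]])

```text
clock: 3.63
tool_pos: [0.461, -0.0514, 0.1088]
orientation: [-180.0, -0.1, 169.8]
force: [-0.2, -0.2, 0.2]
opening: 0.0003
```

jog_arm(commands=[[0,0,-15,0],[0,0,-15,0],[0,0,-10,0],[0,0,0,0],[0,0,0,0],[0,0,0,0],[0,0,0,0],[0,0,0,0],[0,0,0,0],[0,0,0,0]])

```text
clock: 4.47
tool_pos: [0.4634, -0.0504, 0.072]
orientation: [180.0, 0.0, 169.8]
force: [0.5, 0.7, -0.4]
opening: 0.0005
```

```bash
python3 - <<'E'
from orb import *
o=get_obs();print({k:np.round(o[k],4) for k in("clock","joint_pos","tool_pos","orientation","force")})
s=snapshot("scene");c=s["image"][90:240,180:310];cv2.imwrite("pics/s2.png",cv2.resize(c[:,:,::-1],None,fx=4,fy=4,interpolation=cv2.INTER_CUBIC))
C=(525,3.8);p=o["tool_pos"]*1000
ths=[-140+6*i for i in range(1,21)];rs=[max(43,65-4*i) for i in range(1,21)]
out,cur,cp=rows(ths,rs,C,p[:2],o["orientation"][2]%360-360)
print(out[:10]);print(out[10:]);print(cur,cp)
E
```

```text
{'clock': np.float64(4.4667), 'joint_pos': array([ 1.808720e+01,  1.050010e+01, -3.672460e+01,  8.000000e-04,
       -4.272370e+01, -1.182486e+02]), 'tool_pos': array([ 0.4634, -0.0504,  0.072 ]), 'orientation': array([1.799761e+02, 4.570000e-02, 1.698392e+02]), 'force': array([ 0.4623,  0.7259, -0.4306])}
[[8.5, -5.5, 0, 6.2], [9.0, -2.0, 0, 6.0], [9.0, -1.0, 0, 6.0], [8.5, 0.5, 0, 6.0], [8.0, 1.0, 0, 6.0], [7.0, 0.5, 0, 6.0], [6.5, -1.0, 0, 6.0], [6.5, -0.0, 0, 6.0], [6.5, 0.5, 0, 6.0], [6.0, 1.0, 0, 6.0]]
[[6.5, 2.0, 0, 6.0], [6.0, 2.0, 0, 6.0], [5.5, 3.5, 0, 6.0], [5.5, 3.5, 0, 6.0], [5.0, 4.0, 0, 6.0], [4.5, 4.5, 0, 6.0], [4.0, 5.5, 0, 6.0], [3.5, 5.5, 0, 6.0], [2.5, 5.5, 0, 6.0], [2.5, 6.0, 0, 6.0]]
[584.37418503 -14.43479431] -69.9607861854827
```

View pics/s2.png

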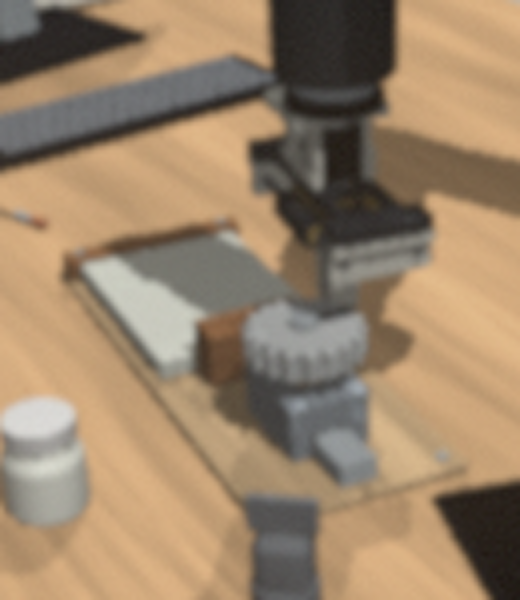

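The scene picture shows the closed fingers beside the wheel at about (340,290), clear of it and beside its rim. I'll start the first stroke.

jog_arm(commands=[[8.5,-5.5,0,6.2],[9.0,-2.0,0,6.0],[9.0,-1.0,0,6.0],[8.5,0.5,0,6.0],[8.0,1.0,0,6.0],[7.0,0.5,0,6.0],[6.5,-1.0,0,6.0],[6.5,0,0,6.0],[6.5,0.5,0,6.0],[6.0,1.0,0,6.0]])

```text
clock: 5.35
tool_pos: [0.5384, -0.0569, 0.0715]
orientation: [180.0, -0.1, -129.7]
force: [-0.7, -1.9, 1.8]
opening: 0.0005
```

```bash
cat > look.py <<'E'
from orb import *
import sys
o=get_obs();print({k:np.round(o[k],4) for k in("clock","tool_pos","orientation","force")})
s=snapshot("top");c=s["image"][150:270,220:400];cv2.imwrite("pics/%s.png"%sys.argv[1],cv2.resize(c[:,:,::-1],None,fx=4,fy=4,interpolation=cv2.INTER_CUBIC))
E
python3 look.py t1
```

```text
{'clock': np.float64(5.35), 'tool_pos': array([ 0.5384, -0.0569,  0.0715]), 'orientation': array([ 1.799656e+02, -7.330000e-02, -1.296651e+02]), 'force': array([-0.708 , -1.8969,  1.8159])}
```

View pics/t1.png

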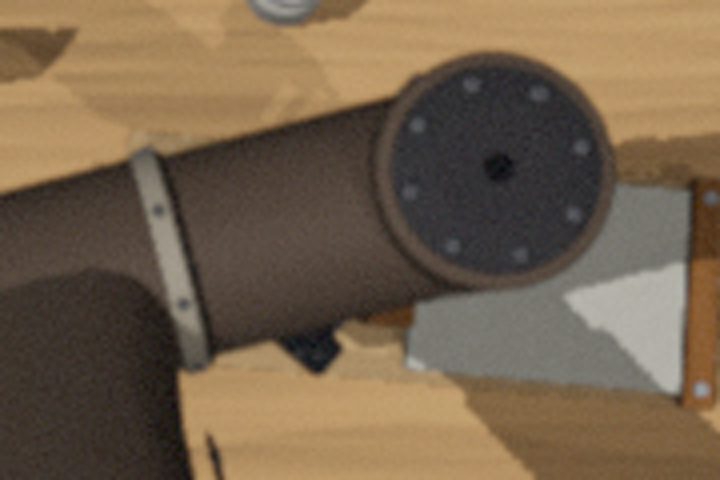

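jog_arm(commands=[[6.5,2.0,0,6.0],[6.0,2.0,0,6.0],[5.5,3.5,0,6.0],[5.5,3.5,0,6.0],[5.0,4.0,0,6.0],[4.5,4.5,0,6.0],[4.0,5.5,0,6.0],[3.5,5.5,0,6.0],[2.5,5.5,0,6.0],[2.5,6.0,0,6.0]])

```text
clock: 6.23
tool_pos: [0.585, -0.0146, 0.0721]
orientation: [-179.9, -0.0, -69.8]
force: [-0.2, -2.1, 1.5]
opening: 0.0003
```

```bash
cat > look.py <<'E'
from orb import *
import sys
o=get_obs();print({k:np.round(o[k],4) for k in("clock","joint_pos","tool_pos","orientation","force")})
s=snapshot("scene");c=s["image"][130:230,200:310];cv2.imwrite("pics/%s.png"%sys.argv[1],cv2.resize(c[:,:,::-1],None,fx=5,fy=5,interpolation=cv2.INTER_CUBIC))
a=float(sys.argv[2]);n=int(sys.argv[3])
p=o["tool_pos"]*1000
C=(525,3.8)
r0=float(sys.argv[4]) if len(sys.argv)>4 else 43
ths=[a+6*i for i in range(1,n+1)]
out,cur,cp=rows(ths,[r0]*n,C,p[:2],ths[0]-6-50+((o["orientation"][2]-(ths[0]-56)+180)%360-180))
for i in range(0,n,10):print(out[i:i+10])
print(cur,cp)
E
python3 look.py s3 -20 20
```

```text
{'clock': np.float64(6.2333), 'joint_pos': array([ 17.7367,  20.4097, -21.9912,   0.0618, -47.5201,   2.4161]), 'tool_pos': array([ 0.585 , -0.0146,  0.0721]), 'orientation': array([-1.79923e+02, -4.89000e-02, -6.98055e+01]), 'force': array([-0.2049, -2.1195,  1.508 ])}
[[0.5, 6.5, 0, 5.8], [1.0, 6.5, 0, 6.0], [0.5, 6.5, 0, 6.0], [-0.5, 6.5, 0, 6.0], [-1.5, 6.5, 0, 6.0], [-1.5, 6.0, 0, 6.0], [-2.5, 6.0, 0, 6.0], [-3.0, 6.0, 0, 6.0], [-3.5, 5.0, 0, 6.0], [-4.5, 5.0, 0, 6.0]]
[[-4.5, 4.5, 0, 6.0], [-5.0, 4.0, 0, 6.0], [-5.5, 3.5, 0, 6.0], [-6.0, 3.0, 0, 6.0], [-6.0, 2.0, 0, 6.0], [-6.5, 1.5, 0, 6.0], [-6.0, 1.0, 0, 6.0], [-6.5, 0.0, 0, 6.0], [-6.5, -0.5, 0, 6.0], [-6.5, -1.0, 0, 6.0]]
[511.04569316  63.93742872] 49.99450550099267
```

View pics/s3.png

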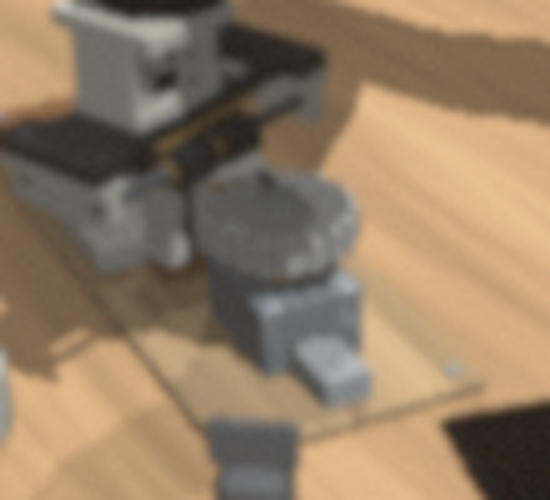

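The rib now points up at (265,180). It started pointing right, towards the robot, so the wheel is turning counter-clockwise. The force is a gentle 2 N.

jog_arm(commands=[[0.5,6.5,0,5.8],[1.0,6.5,0,6.0],[0.5,6.5,0,6.0],[-0.5,6.5,0,6.0],[-1.5,6.5,0,6.0],[-1.5,6.0,0,6.0],[-2.5,6.0,0,6.0],[-3.0,6.0,0,6.0],[-3.5,5.0,0,6.0],[-4.5,5.0,0,6.0]])

```text
clock: 7.12
tool_pos: [0.5705, 0.0466, 0.0723]
orientation: [-179.9, -0.2, -10.1]
force: [2.7, 0.2, 2.5]
opening: 0.0004
```

jog_arm(commands=[[-4.5,4.5,0,6.0],[-5.0,4.0,0,6.0],[-5.5,3.5,0,6.0],[-6.0,3.0,0,6.0],[-6.0,2.0,0,6.0],[-6.5,1.5,0,6.0],[-6.0,1.0,0,6.0],[-6.5,0,0,6.0],[-6.5,-0.5,0,6.0],[-6.5,-1.0,0,6.0]])

```text
clock: 7.95
tool_pos: [0.5106, 0.0645, 0.072]
orientation: [180.0, -0.1, 49.9]
force: [2.0, -0.2, 0.7]
opening: 0.0007
```

```bash
python3 look.py s4 100 10
```

```text
{'clock': np.float64(7.95), 'joint_pos': array([ 2.90806e+01,  1.46366e+01, -3.08966e+01,  1.06000e-02,
       -4.43470e+01,  1.10797e+02]), 'tool_pos': array([0.5106, 0.0645, 0.072 ]), 'orientation': array([ 1.799505e+02, -1.094000e-01,  4.988520e+01]), 'force': array([ 2.0266, -0.1706,  0.7347])}
[[-6.0, -2.0, 0, 6.1], [-6.0, -2.5, 0, 6.0], [-5.5, -3.0, 0, 6.0], [-5.5, -4.0, 0, 6.0], [-5.0, -4.0, 0, 6.0], [-4.5, -4.5, 0, 6.0], [-4.0, -5.5, 0, 6.0], [-3.5, -5.5, 0, 6.0], [-2.5, -5.5, 0, 6.0], [-2.5, -6.0, 0, 6.0]]
[465.62321206  21.96057954] 109.98519624674807
```

View pics/s4.png

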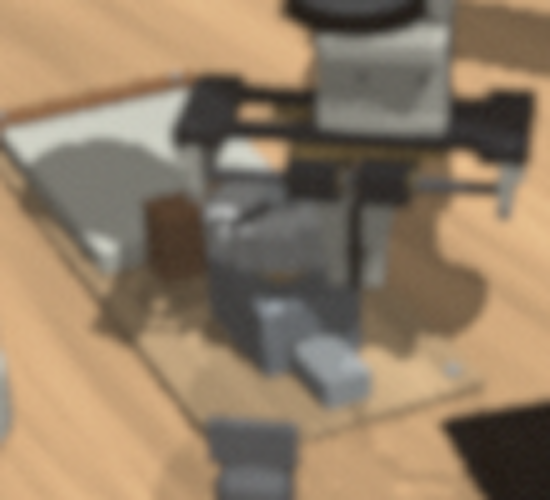

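jog_arm(commands=[[-6.0,-2.0,0,6.1],[-6.0,-2.5,0,6.0],[-5.5,-3.0,0,6.0],[-5.5,-4.0,0,6.0],[-5.0,-4.0,0,6.0],[-4.5,-4.5,0,6.0],[-4.0,-5.5,0,6.0],[-5,5,0,0],[-6,4.5,0,0],[-6,4.5,0,0]])

```text
clock: 8.83
tool_pos: [0.456, 0.0529, 0.0715]
orientation: [-180.0, 0.0, 91.6]
force: [-0.3, 0.3, -0.4]
opening: 0.0003
```

```bash
python3 look.py s5 142 10 | head -1; python3 - <<'E'
from h import *
o=get_obs();d=o["tool_pos"][:2]*1000-(525,3.8);print(np.hypot(*d),np.degrees(np.arctan2(d[1],d[0])))
a0=np.degrees(np.arctan2(d[1],d[0]))
p=o["tool_pos"][:2]*1000
for a in (a0+(222-a0)/2,222):
    q=np.array([525+84*np.cos(np.radians(a)),3.8+84*np.sin(np.radians(a))]);print(q,(q-p)/20);p=q
E
```

```text
{'clock': np.float64(8.8333), 'joint_pos': array([ 3.130600e+01,  9.962700e+00, -3.753950e+01, -7.200000e-03,
85.63191039160134 144.7444610078935
[441.14544981  -1.14109425] [-0.69643759 -2.71849498]
[462.57583466 -52.40697093] [ 1.07151924 -2.56329383]
```

View pics/s5.png

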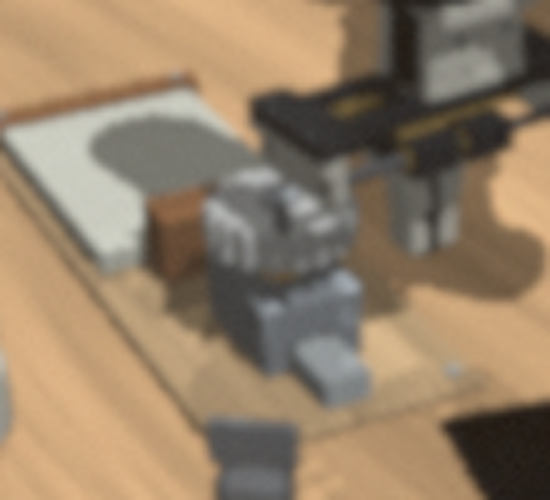

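```bash
python3 - <<'E'
from h import *
import pickle
s=pickle.load(open("scene0.pkl","rb"))
z=.098+.004
for u,v in((283,200),(283,226)):
    q=ray(s,200+u/5,130+v/5,z)[:2]*1000-(525,3.8);print(q,np.degrees(np.arctan2(q[1],q[0])))
w=pickle.load(open("w2.pkl","rb"))
a=ray(w,190+360/5,60+235/5,.1)-ray(w,190+425/5,60+120/5,.1);print("rib0",np.degrees(np.arctan2(-a[1],-a[0])))
E
```

```text
[-0.17398848  6.17564652] 91.61378555063632
[15.76834425 32.57995711] 64.17352368528347
rib0 174.26172162274372
```

jog_arm(commands=[[-0.7,-2.7,0,-7],[-0.7,-2.7,0,-7],[-0.7,-2.7,0,-7],[-0.7,-2.7,0,-7],[-0.7,-2.7,0,-7],[-0.7,-2.7,0,-7],[-0.7,-2.7,0,-7],[-0.7,-2.7,0,-7],[-0.7,-2.7,0,-7],[-0.7,-2.7,0,-7]])

```text
clock: 9.72
tool_pos: [0.4495, 0.0259, 0.0715]
orientation: [180.0, 0.0, 21.4]
force: [0.4, -0.2, 0.1]
opening: 0.0002
```

jog_arm(commands=[[-0.7,-2.7,0,-7],[-0.7,-2.7,0,-7],[-0.7,-2.7,0,-7],[-0.7,-2.7,0,-7],[-0.7,-2.7,0,-7],[-0.7,-2.7,0,-7],[-0.7,-2.7,0,-7],[-0.7,-2.7,0,-7],[-0.7,-2.7,0,-7],[-0.7,-2.7,0,-7]])

```text
clock: 10.55
tool_pos: [0.4425, -0.0012, 0.0715]
orientation: [180.0, 0.0, -48.6]
force: [0.4, -0.6, 0.0]
opening: 0.0003
```

jog_arm(commands=[[1.1,-2.6,0,-7],[1.1,-2.6,0,-7],[1.1,-2.6,0,-7],[1.1,-2.6,0,-7],[1.1,-2.6,0,-7],[1.1,-2.6,0,-7],[1.1,-2.6,0,-7],[1.1,-2.6,0,-7],[1.1,-2.6,0,-7],[1.1,-2.6,0,-7]])

```text
clock: 11.38
tool_pos: [0.4536, -0.0272, 0.0715]
orientation: [180.0, -0.0, -118.6]
force: [-0.4, -0.8, -0.5]
opening: 0.0004
```

jog_arm(commands=[[1.1,-2.6,0,-7],[1.1,-2.6,0,-7],[1.1,-2.6,0,-7],[1.1,-2.6,0,-7],[1.1,-2.6,0,-7],[1.1,-2.6,0,-7],[1.1,-2.6,0,-7],[1.1,-2.6,0,-7],[1.1,-2.6,0,-7],[1.1,-2.6,0,-7]])

```text
clock: 12.22
tool_pos: [0.4646, -0.0531, 0.0715]
orientation: [-180.0, -0.0, 171.4]
force: [0.3, 0.1, -0.2]
opening: 0.0003
```

```bash
python3 - <<'E'
from orb import *
o=get_obs();print({k:np.round(o[k],4) for k in("clock","joint_pos","tool_pos","orientation","force")})
C=(525,3.8);p=o["tool_pos"]*1000
ths=[-140+6*i for i in range(1,48)];rs=[max(43,65-4*i) for i in range(1,48)]
out,cur,cp=rows(ths,rs,C,p[:2],o["orientation"][2]%360-360)
for i in range(0,47,10): print(out[i:i+10])
print(cur,cp)
E
```

```text
{'clock': np.float64(12.2167), 'joint_pos': array([ 1.769070e+01,  1.071350e+01, -3.652610e+01, -2.400000e-03,
       -4.277230e+01, -1.162672e+02]), 'tool_pos': array([ 0.4646, -0.0531,  0.0715]), 'orientation': array([-1.799962e+02, -1.140000e-02,  1.714217e+02]), 'force': array([ 0.2824,  0.1391, -0.1654])}
[[7.5, -3.0, 0, 4.6], [9.0, -2.0, 0, 6.0], [8.5, -0.5, 0, 6.0], [8.5, 0.0, 0, 6.0], [8.0, 1.5, 0, 6.0], [7.0, 0.0, 0, 6.0], [6.5, -0.5, 0, 6.0], [6.5, -0.5, 0, 6.0], [6.5, 0.5, 0, 6.0], [6.5, 1.0, 0, 6.0]]
[[6.0, 2.0, 0, 6.0], [6.0, 2.5, 0, 6.0], [6.0, 3.0, 0, 6.0], [5.0, 3.5, 0, 6.0], [5.0, 4.5, 0, 6.0], [4.5, 4.5, 0, 6.0], [4.0, 5.0, 0, 6.0], [3.5, 5.5, 0, 6.0], [3.0, 6.0, 0, 6.0], [2.0, 6.0, 0, 6.0]]
[[1.5, 6.0, 0, 6.0], [1.0, 6.5, 0, 6.0], [0.0, 6.5, 0, 6.0], [-0.5, 6.5, 0, 6.0], [-1.0, 6.5, 0, 6.0], [-1.5, 6.0, 0, 6.0], [-2.5, 6.0, 0, 6.0], [-3.0, 6.0, 0, 6.0], [-4.0, 5.0, 0, 6.0], [-4.0, 5.0, 0, 6.0]]
[[-4.5, 4.5, 0, 6.0], [-5.0, 4.0, 0, 6.0], [-5.5, 3.5, 0, 6.0], [-6.0, 3.0, 0, 6.0], [-6.0, 2.0, 0, 6.0], [-6.5, 1.5, 0, 6.0], [-6.5, 1.0, 0, 6.0], [-6.5, 0.0, 0, 6.0], [-6.0, -0.0, 0, 6.0], [-6.5, -1.5, 0, 6.0]]
[[-6.5, -1.5, 0, 6.0], [-6.0, -2.5, 0, 6.0], [-5.5, -3.0, 0, 6.0], [-5.5, -4.0, 0, 6.0], [-5.0, -4.0, 0, 6.0], [-4.5, -4.5, 0, 6.0], [-4.0, -5.0, 0, 6.0]]
[474.11725697  39.38625396] 92.02166561204288
```

jog_arm(commands=[[7.5,-3.0,0,4.6],[9.0,-2.0,0,6.0],[8.5,-0.5,0,6.0],[8.5,0,0,6.0],[8.0,1.5,0,6.0],[7.0,0,0,6.0],[6.5,-0.5,0,6.0],[6.5,-0.5,0,6.0],[6.5,0.5,0,6.0],[6.5,1.0,0,6.0]])

```text
clock: 13.05
tool_pos: [0.5386, -0.0588, 0.0719]
orientation: [-180.0, -0.2, -129.3]
force: [0.8, -12.5, 3.9]
opening: 0.0002
```

jog_arm(commands=[[6.0,2.0,0,6.0],[6.0,2.5,0,6.0],[6.0,3.0,0,6.0],[5.0,3.5,0,6.0],[5.0,4.5,0,6.0],[4.5,4.5,0,6.0],[4.0,5.0,0,6.0],[3.5,5.5,0,6.0],[3.0,6.0,0,6.0],[2.0,6.0,0,6.0]])

```text
clock: 13.88
tool_pos: [0.5877, -0.0139, 0.073]
orientation: [-179.7, -0.1, -69.3]
force: [8.1, -4.2, 1.2]
opening: 0.0002
```

jog_arm(commands=[[1.5,6.0,0,6.0],[1.0,6.5,0,6.0],[0,6.5,0,6.0],[-0.5,6.5,0,6.0],[-1.0,6.5,0,6.0],[-1.5,6.0,0,6.0],[-2.5,6.0,0,6.0],[-3.0,6.0,0,6.0],[-4.0,5.0,0,6.0],[-4.0,5.0,0,6.0]])

```text
clock: 14.72
tool_pos: [0.5735, 0.0478, 0.0733]
orientation: [-179.8, -0.4, -9.2]
force: [5.6, 2.7, 3.7]
opening: 0.0005
```

jog_arm(commands=[[-4.5,4.5,0,6.0],[-5.0,4.0,0,6.0],[-5.5,3.5,0,6.0],[-6.0,3.0,0,6.0],[-6.0,2.0,0,6.0],[-6.5,1.5,0,6.0],[-6.5,1.0,0,6.0],[-6.5,0,0,6.0],[-6.0,0,0,6.0],[-6.5,-1.5,0,6.0]])

```text
clock: 15.55
tool_pos: [0.5135, 0.0666, 0.0729]
orientation: [179.9, -0.3, 50.8]
force: [0.4, 10.3, 5.1]
opening: 0.0003
```

jog_arm(commands=[[-6.5,-1.5,0,6.0],[-6.0,-2.5,0,6.0],[-5.5,-3.0,0,6.0],[-5.5,-4.0,0,6.0],[-5.0,-4.0,0,6.0],[-4.5,-4.5,0,6.0],[-4.0,-5.0,0,6.0],[-5,5,0,0],[-6,4.5,0,0],[-6,4.5,0,0]])

```text
clock: 16.38
tool_pos: [0.4566, 0.0537, 0.0715]
orientation: [-180.0, 0.0, 92.3]
force: [1.0, 0.2, -0.4]
opening: 0.0005
```

```bash
python3 look.py s6 142 10 | head -1; python3 - <<'E'
from h import *
s=wrist();save(s,"w6.png")
E
```

```text
{'clock': np.float64(16.3833), 'joint_pos': array([ 3.136820e+01,  1.001220e+01, -3.747420e+01,  2.700000e-03,
```

View pics/s6.png

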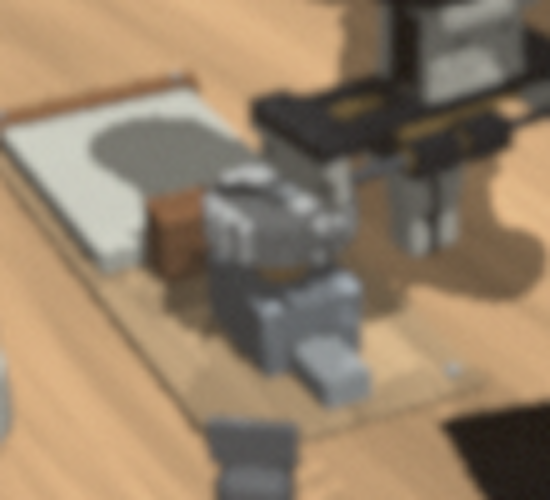

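View pics/w6.png

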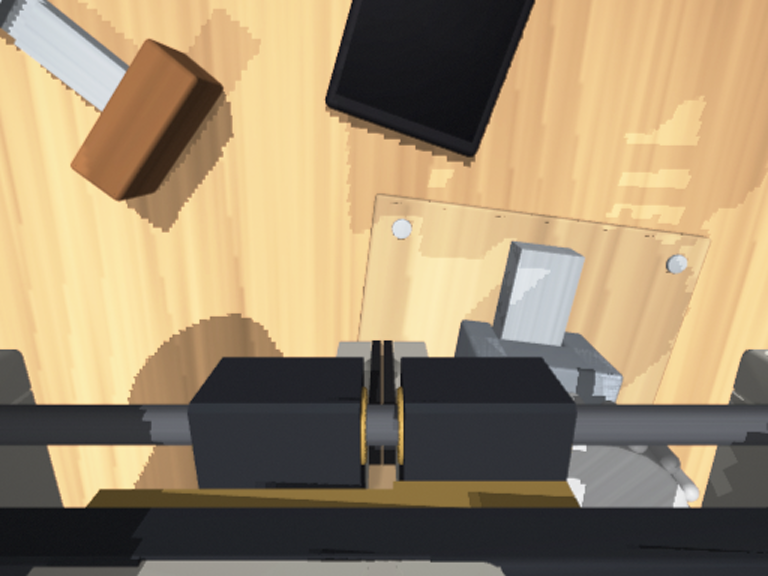

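The rib is hard to see here. The second stroke rode partly on the ridge tops, with up to 12 N radial force, so I'll rise, rewind, and look straight at the wheel.

jog_arm(commands=[[0,0,35,-7],[0,0,35,-7],[0,0,35,-7],[0,0,35,-7],[4,0.5,0,-7],[4,0.5,0,-7],[4,0.5,0,-7],[4,0.5,0,-7],[4,0.5,0,-7],[4,0.5,0,-7]])

```text
clock: 17.32
tool_pos: [0.4813, 0.0563, 0.2115]
orientation: [180.0, 0.0, 22.1]
force: [-0.4, 0.2, -0.5]
opening: 0.0002
```

jog_arm(commands=[[4,0.5,0,-7],[4,0.5,0,-7],[4,0.5,0,-7],[4,0.5,0,-7],[4,0.5,0,-7],[4,0.5,0,-7],[4,0.5,0,-7],[4,0.5,0,-7],[4,0.5,0,-7],[4,0.5,0,-7]])

```text
clock: 18.15
tool_pos: [0.5214, 0.0613, 0.2114]
orientation: [180.0, 0.0, -47.9]
force: [0.2, 0.8, -0.9]
opening: 0.0002
```

jog_arm(commands=[[4,0.5,0,-7],[4,0.5,0,-7],[0,0,0,-7],[0,0,0,-7],[0,0,0,-7],[0,0,0,-7],[0,0,0,0],[0,0,0,0],[0,0,0,0],[0,0,0,0]])

```text
clock: 18.98
tool_pos: [0.5292, 0.0621, 0.2115]
orientation: [-180.0, -0.0, -89.3]
force: [0.4, -0.3, -0.1]
opening: 0.0007
```

```bash
python3 - <<'E'
from h import *
import pickle
s=wrist();save(s,"w7.png");pickle.dump(s,open("w7.pkl","wb"));o=s["obs"]
print({k:np.round(o[k],4) for k in("clock","joint_pos","tool_pos","orientation","force")})
E
```

```text
{'clock': np.float64(18.9833), 'joint_pos': array([ 2.77924e+01,  7.78020e+00, -1.85030e+01,  5.00000e-04,
       -6.37168e+01, -2.71133e+01]), 'tool_pos': array([0.5292, 0.0621, 0.2115]), 'orientation': array([-1.799998e+02, -4.000000e-04, -8.932070e+01]), 'force': array([ 0.3569, -0.3132, -0.1316])}
```

View pics/w7.png

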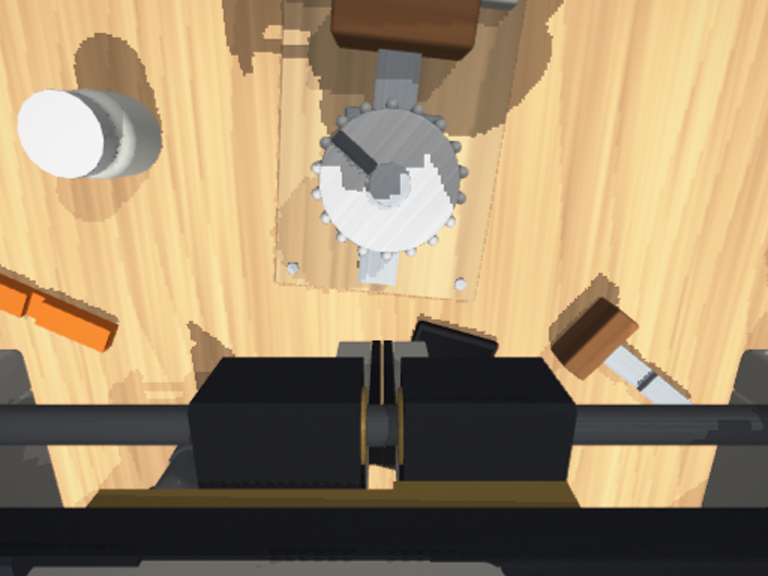

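```bash
cat > orb2.py <<'E'
from h import *
def tcp(th,r,C,al=40,c=(9.5,-16.5)):
    t=np.radians(th);psi=th+90+al-360;p=np.radians(psi)
    ox=np.array([np.cos(p),np.sin(p)])*c[0]+np.array([np.sin(p),-np.cos(p)])*c[1]
    return np.array(C)+r*np.array([np.cos(t),np.sin(t)])-ox, psi
def rows(ths,rs,C,start,psi0,al=40):
    cur=np.array(start,float);cp=psi0;out=[]
    for th,r in zip(ths,rs):
        q,psi=tcp(th,r,C,al);d=np.round((q-cur)*2)/2;dp=round((psi-cp)*10)/10
        out.append([float(d[0]),float(d[1]),0,dp]);cur+=d;cp+=dp
    return out,cur,cp
E
python3 - <<'E'
from orb2 import *
import pickle
s=pickle.load(open("w7.pkl","rb"))
c=s["image"][60:180,200:320];cv2.imwrite("pics/w7c.png",cv2.resize(c[:,:,::-1],None,fx=5,fy=5,interpolation=cv2.INTER_CUBIC))
h=ray(s,388/1.5,182/1.5,.111);print("hub",h)
r=ray(s,338/1.5,135/1.5,.105);print("rib end",r)
for C in((525,3.8),):print(tcp(37,62,C),tcp(37,43,C))
E
```

```text
hub [0.52514813 0.00304396 0.111     ]
rib end [ 0.55319999 -0.02165222  0.105     ]
(array([587.48360964,  55.05260249]), -193) (array([572.30953494,  43.61811705]), -193)
```

View pics/w7c.png

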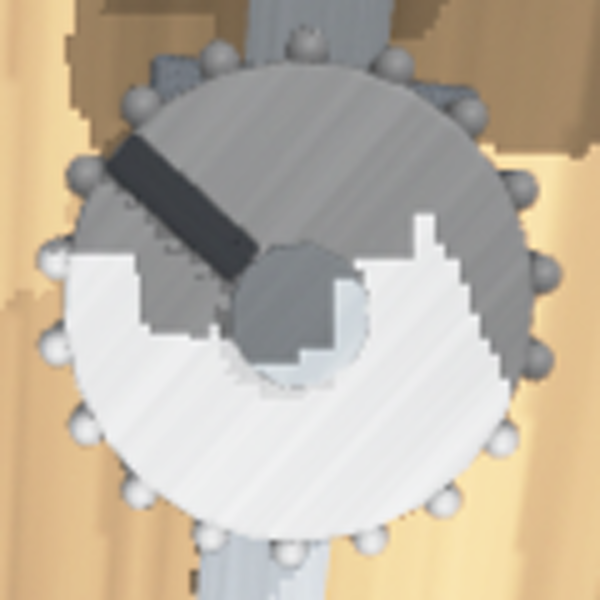

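jog_arm(commands=[[5.8,-0.6,0,-6.9],[5.8,-0.6,0,-6.9],[5.8,-0.6,0,-6.9],[5.8,-0.6,0,-6.9],[5.8,-0.6,0,-6.9],[5.8,-0.6,0,-6.9],[5.8,-0.6,0,-6.9],[5.8,-0.6,0,-6.9],[5.8,-0.6,0,-6.9],[5.8,-0.6,0,-6.9]])

```text
clock: 19.87
tool_pos: [0.5875, 0.056, 0.2115]
orientation: [-180.0, -0.0, -158.7]
force: [0.9, 0.3, -0.8]
opening: 0.0006
```

jog_arm(commands=[[0,0,0,-6.9],[0,0,0,-6.9],[0,0,-30,-6.9],[0,0,-30,-6.9],[0,0,-30,-6.1],[0,0,-30,0],[0,0,-14,0],[0,0,0,0],[0,0,0,0],[0,0,0,0]])

```text
clock: 20.7
tool_pos: [0.5882, 0.0563, 0.0788]
orientation: [180.0, 0.1, 167.9]
force: [0.1, 0.6, 0.1]
opening: 0.0003
```

```bash
python3 - <<'E'
from orb2 import *
s=wrist();save(s,"w8.png");o=s["obs"]
print({k:np.round(o[k],4) for k in("clock","joint_pos","tool_pos","orientation","force")})
C=(525,3.5);p=o["tool_pos"]*1000;psi0=(o["orientation"][2]%360)-360
ths=[38.5,39,39.5,39.5]+[39.5+6*i for i in range(1,37)]
rs=[57,51,46,43]+[43]*36
out,cur,cp=rows(ths,rs,C,p[:2],psi0)
for i in range(0,40,10):print(out[i:i+10])
print(cur,cp)
E
```

```text
{'clock': np.float64(20.7), 'joint_pos': array([ 2.442460e+01,  2.040390e+01, -2.088160e+01,  3.420000e-02,
       -4.862170e+01, -1.265548e+02]), 'tool_pos': array([0.5882, 0.0563, 0.0788]), 'orientation': array([1.799654e+02, 8.980000e-02, 1.678924e+02]), 'force': array([0.0854, 0.6075, 0.0922])}
[[-6.0, -3.0, 0, 0.6], [-5.0, -3.5, 0, 0.5], [-4.5, -2.5, 0, 0.5], [-2.0, -2.0, 0, 0.0], [-5.0, 4.5, 0, 6.0], [-5.0, 4.0, 0, 6.0], [-5.5, 3.5, 0, 6.0], [-5.5, 3.0, 0, 6.0], [-6.0, 2.0, 0, 6.0], [-6.5, 2.0, 0, 6.0]]
[[-6.5, 1.0, 0, 6.0], [-6.5, 0.0, 0, 6.0], [-6.5, -0.5, 0, 6.0], [-6.0, -1.0, 0, 6.0], [-6.5, -1.5, 0, 6.0], [-6.0, -2.5, 0, 6.0], [-5.5, -3.0, 0, 6.0], [-5.5, -3.5, 0, 6.0], [-5.0, -4.0, 0, 6.0], [-4.5, -5.0, 0, 6.0]]
[[-4.0, -5.0, 0, 6.0], [-3.5, -5.5, 0, 6.0], [-3.0, -5.5, 0, 6.0], [-2.0, -6.5, 0, 6.0], [-2.0, -6.0, 0, 6.0], [-0.5, -6.5, 0, 6.0], [-0.5, -6.5, 0, 6.0], [0.5, -6.5, 0, 6.0], [1.0, -6.0, 0, 6.0], [1.5, -6.5, 0, 6.0]]
[[2.5, -6.0, 0, 6.0], [3.0, -5.5, 0, 6.0], [3.5, -5.5, 0, 6.0], [4.5, -5.0, 0, 6.0], [4.5, -4.5, 0, 6.0], [5.0, -4.0, 0, 6.0], [5.5, -3.5, 0, 6.0], [6.0, -3.0, 0, 6.0], [6.0, -2.5, 0, 6.0], [6.0, -1.5, 0, 6.0]]
[512.66016015 -57.23251677] 25.492351655790145
```

View pics/w8.png

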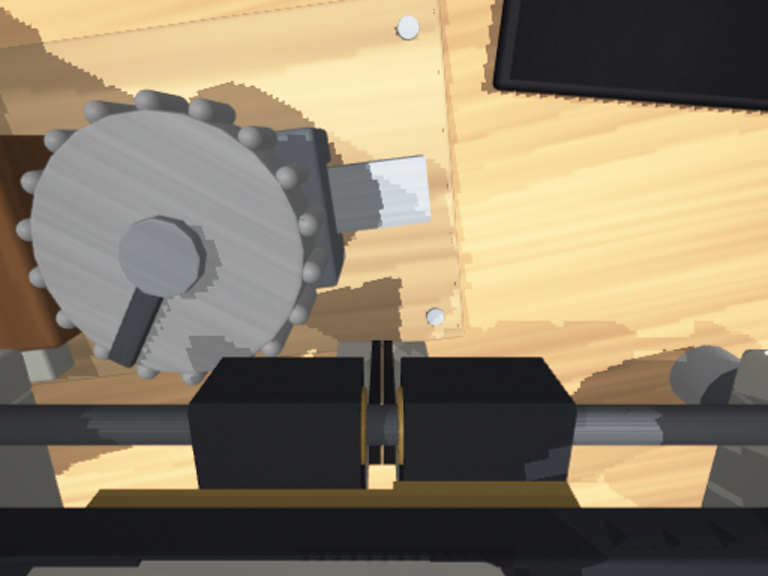

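The wrist view now shows the whole wheel with its rib at (135,325). The fingertip corner is outside the gap I want, near (335,350). I'll enter the valley and push.

jog_arm(commands=[[-6.0,-3.0,0,0.6],[-5.0,-3.5,0,0.5],[-4.5,-2.5,0,0.5],[-2.0,-2.0,0,0],[-5.0,4.5,0,6.0],[-5.0,4.0,0,6.0],[-5.5,3.5,0,6.0],[-5.5,3.0,0,6.0],[-6.0,2.0,0,6.0],[-6.5,2.0,0,6.0]])

```text
clock: 21.58
tool_pos: [0.5369, 0.0643, 0.0784]
orientation: [-180.0, 0.1, -154.2]
force: [1.6, -0.5, 0.1]
opening: 0.0006
```

```bash
python3 - <<'E'
from orb2 import *
s=wrist();save(s,"w9.png");o=s["obs"]
print({k:np.round(o[k],4) for k in("clock","joint_pos","tool_pos","orientation","force")})
E
```

```text
{'clock': np.float64(21.5833), 'joint_pos': array([ 2.76274e+01,  1.63010e+01, -2.73228e+01,  4.15000e-02,
       -4.62324e+01, -9.18908e+01]), 'tool_pos': array([0.5369, 0.0643, 0.0784]), 'orientation': array([-1.799747e+02,  1.448000e-01, -1.542347e+02]), 'force': array([ 1.5881, -0.5243,  0.0633])}
```

View pics/w9.png

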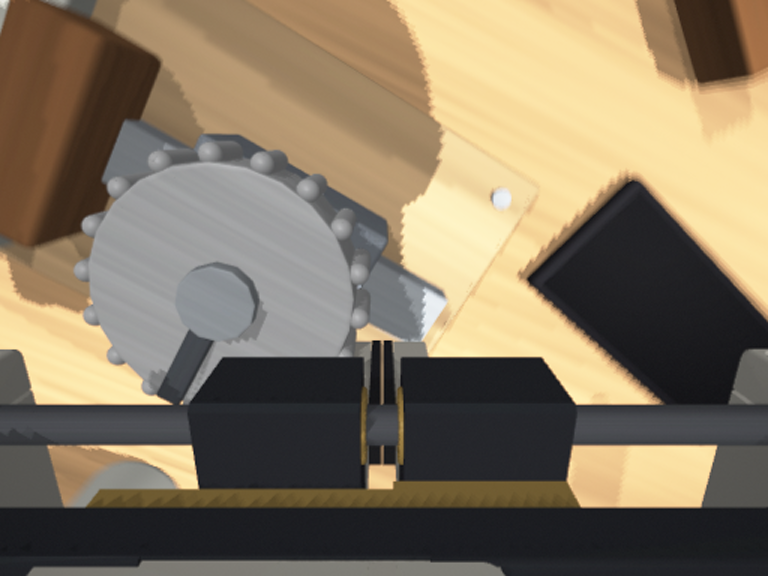

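It's engaged in a valley at 1.6 N, and the rib at (185,365) turns with the tool. I'll continue.

jog_arm(commands=[[-6.5,1.0,0,6.0],[-6.5,0,0,6.0],[-6.5,-0.5,0,6.0],[-6.0,-1.0,0,6.0],[-6.5,-1.5,0,6.0],[-6.0,-2.5,0,6.0],[-5.5,-3.0,0,6.0],[-5.5,-3.5,0,6.0],[-5.0,-4.0,0,6.0],[-4.5,-5.0,0,6.0]])

```text
clock: 22.47
tool_pos: [0.478, 0.0442, 0.0781]
orientation: [-179.9, 0.1, -94.4]
force: [0.3, 2.7, 2.1]
opening: 0.0004
```

jog_arm(commands=[[-4.0,-5.0,0,6.0],[-3.5,-5.5,0,6.0],[-3.0,-5.5,0,6.0],[-2.0,-6.5,0,6.0],[-2.0,-6.0,0,6.0],[-0.5,-6.5,0,6.0],[-0.5,-6.5,0,6.0],[0.5,-6.5,0,6.0],[1.0,-6.0,0,6.0],[1.5,-6.5,0,6.0]])

```text
clock: 23.3
tool_pos: [0.465, -0.0168, 0.0778]
orientation: [-180.0, -0.0, -34.4]
force: [-0.7, 1.6, 0.2]
opening: 0.0003
```

```bash
python3 - <<'E'
from orb2 import *
s=wrist();save(s,"w10.png");o=s["obs"]
import pickle;pickle.dump(s,open("w10.pkl","wb"))
print({k:np.round(o[k],4) for k in("clock","joint_pos","tool_pos","orientation","force")})
E
```

```text
{'clock': np.float64(23.3), 'joint_pos': array([ 2.22615e+01,  9.94310e+00, -3.64042e+01, -2.28000e-02,
       -4.36283e+01,  3.33415e+01]), 'tool_pos': array([ 0.465 , -0.0168,  0.0778]), 'orientation': array([-1.79971e+02, -2.00000e-04, -3.44135e+01]), 'force': array([-0.6531,  1.5735,  0.2147])}
```

View pics/w10.png

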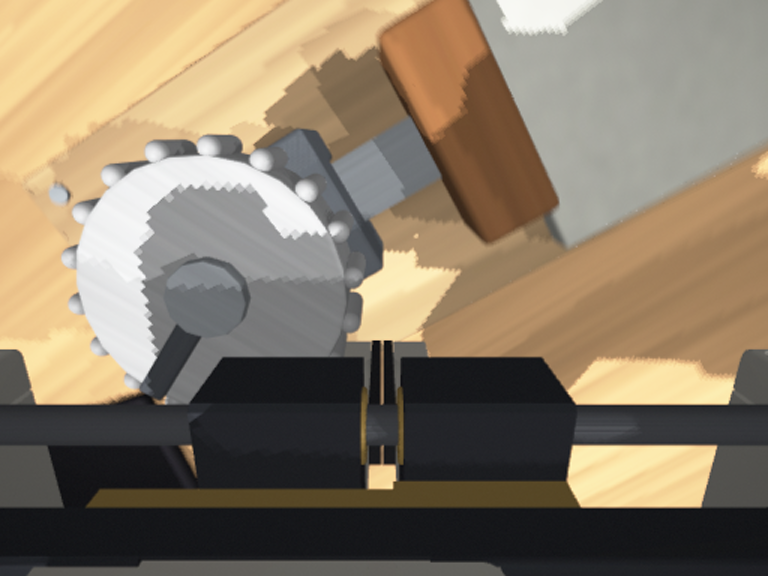

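```bash
python3 - <<'E'
from h import *
import pickle
s=pickle.load(open("w10.pkl","rb"))
z=.107
print("hub",ray(s,206/1.5,296/1.5,.113))
a=ray(s,156/1.5,391/1.5,z)[:2]; b=ray(s,190/1.5,334/1.5,z)[:2]
for d in (a-b,a-np.array([.525,.0035])): print(np.degrees(np.arctan2(d[1],d[0]))%360)
E
```

```text
hub [0.52546817 0.0025863  0.113     ]
111.49052224361478
112.51460710423778
```

Rib at 112° puts the turn at about 658°, so about 62° remains.

jog_arm(commands=[[2.5,-6.0,0,6.0],[3.0,-5.5,0,6.0],[3.5,-5.5,0,6.0],[4.5,-5.0,0,6.0],[4.5,-4.5,0,6.0],[5.0,-4.0,0,6.0],[5.5,-3.5,0,6.0],[6.0,-3.0,0,6.0],[6.0,-2.5,0,6.0],[6.0,-1.5,0,6.0]])

```text
clock: 24.18
tool_pos: [0.5107, -0.0583, 0.0775]
orientation: [-180.0, 0.1, 25.4]
force: [-2.3, -3.8, 2.0]
opening: 0.0001
```

```bash
python3 - <<'E'
from orb2 import *
s=wrist();save(s,"w11.png");o=s["obs"]
import pickle;pickle.dump(s,open("w11.pkl","wb"))
print({k:np.round(o[k],4) for k in("clock","joint_pos","tool_pos","orientation","force")})
c=s["image"][150:290,30:270];cv2.imwrite("pics/w11c.png",cv2.resize(c[:,:,::-1],None,fx=3,fy=3,interpolation=cv2.INTER_CUBIC))
p=o["tool_pos"]*1000
out,_,_=rows([255.5+i for i in (3,6)],[43]*2,(525,3.5),p[:2],o["orientation"][2]);print(out)
E
```

```text
{'clock': np.float64(24.1833), 'joint_pos': array([ 1.540220e+01,  1.427230e+01, -3.046220e+01,  1.870000e-02,
       -4.539300e+01,  1.000146e+02]), 'tool_pos': array([ 0.5107, -0.0583,  0.0775]), 'orientation': array([-1.799909e+02,  1.278000e-01,  2.542990e+01]), 'force': array([-2.2945, -3.8284,  2.038 ])}
[[5.5, 0.5, 0, 3.1], [3.0, -0.0, 0, 3.0]]
```

View pics/w11c.png

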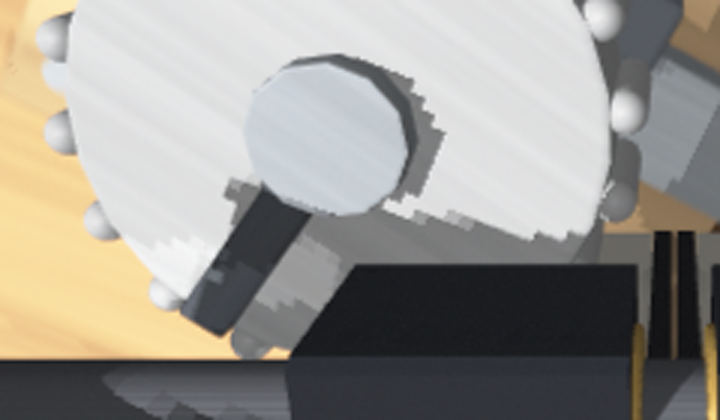

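```bash
python3 - <<'E'
from h import *
import pickle
s=pickle.load(open("w11.pkl","rb"))
def ang(s,a,b,z):
    a=ray(s,*a,z)[:2];b=ray(s,*b,z)[:2]
    return [round(np.degrees(np.arctan2(d[1],d[0]))%360,1) for d in(a-b,a-np.array([.525,.0035]))]
print("now",ang(s,(99.3,256),(125,216.7),.108))
w=pickle.load(open("w2.pkl","rb"))
print("start",ang(w,(190+425/5,60+120/5),(190+360/5,60+235/5),.098))
t=pickle.load(open("top0.pkl","rb"))
print("start top",ang(t,(230+219/4,170+222/4),(230+220/4,170+190/4),.098))
E
```

```text
now [np.float64(169.1), np.float64(167.2)]
start [np.float64(174.3), np.float64(172.8)]
start top [np.float64(177.8), np.float64(179.0)]
```

jog_arm(commands=[[3.3,-0.3,0,3],[3.3,0,0,3],[1,0,0,1],[0,0,0,0],[0,0,0,0],[0,0,0,0],[0,0,0,0],[0,0,0,0],[0,0,0,0],[0,0,0,0]])

```text
clock: 25.07
tool_pos: [0.5178, -0.0589, 0.0774]
orientation: [-180.0, 0.2, 32.0]
force: [-1.2, -6.3, 0.8]
opening: 0.0008
```

```bash
python3 - <<'E'
from orb2 import *
s=wrist();o=s["obs"]
import pickle;pickle.dump(s,open("w12.pkl","wb"))
print({k:np.round(o[k],4) for k in("clock","joint_pos","tool_pos","orientation","force")})
c=s["image"][150:290,30:270];cv2.imwrite("pics/w12c.png",cv2.resize(c[:,:,::-1],None,fx=3,fy=3,interpolation=cv2.INTER_CUBIC))
E
```

```text
{'clock': np.float64(25.0667), 'joint_pos': array([ 1.513800e+01,  1.488910e+01, -2.960270e+01,  5.780000e-02,
       -4.566240e+01,  1.068525e+02]), 'tool_pos': array([ 0.5178, -0.0589,  0.0774]), 'orientation': array([-1.799948e+02,  1.596000e-01,  3.203100e+01]), 'force': array([-1.1673, -6.3481,  0.8017])}
```

View pics/w12c.png

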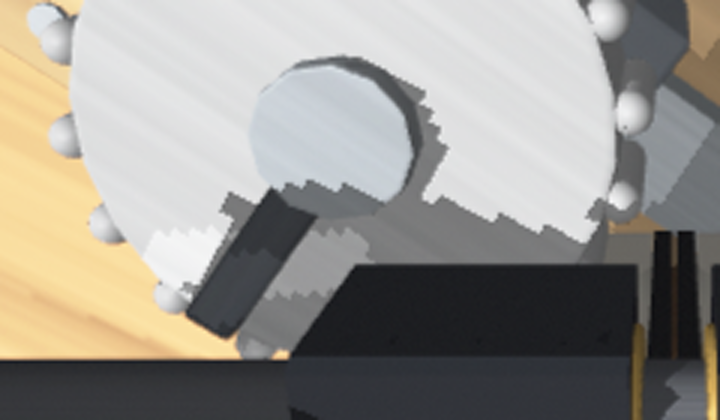

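```bash
python3 - <<'E'
from h import *
import pickle
s=pickle.load(open("w12.pkl","rb"))
def ang(s,a,b,z):
    a=ray(s,*a,z)[:2];b=ray(s,*b,z)[:2]
    return [round(np.degrees(np.arctan2(d[1],d[0]))%360,1) for d in(a-b,a-np.array([.525,.0035]))]
print("now",ang(s,(30+213/3,150+318/3),(30+291/3,150+203/3),.108))
E
```

```text
now [np.float64(175.0), np.float64(173.7)]
```

Rib at 174–175° against 174.3–174.7° at the start: two turns. I'll add about 3° of margin, then retract and line up with the jaw.

jog_arm(commands=[[1.7,0.1,0,1.5],[1.7,0.1,0,1.5],[0,0,0,0],[0,0,0,0],[-2,-8,0,0],[0,-9,0,0],[0,-9,0,0],[0,-9,15,0],[0,-9,30,0],[0,-9,30,0]])

```text
clock: 25.95
tool_pos: [0.5198, -0.1117, 0.1526]
orientation: [-179.9, 0.1, 35.3]
force: [1.0, -0.1, 0.0]
opening: 0.0003
```

jog_arm(commands=[[0,-9,20,-7],[0,-9,0,-7],[0,-9,0,-7],[0,0,0,-7],[0,0,0,-7],[0,0,0,-7],[0,0,0,-7],[0,0,0,-7],[0,0,0,-7],[0,0,0,-7]])

```text
clock: 26.78
tool_pos: [0.5207, -0.1382, 0.1726]
orientation: [-180.0, -0.0, -35.1]
force: [0.7, 0.7, 0.3]
opening: 0.0003
```

jog_arm(commands=[[0,0,0,-7],[0,0,0,-7],[0,0,0,-7],[0,0,0,-7],[0,0,0,-7],[0,0,0,-7],[0,0,0,-7],[0,0,0,-7],[0,0,0,-5],[0,0,0,0]])

```text
clock: 27.62
tool_pos: [0.5206, -0.1381, 0.1726]
orientation: [-180.0, 0.0, -95.9]
force: [0.1, -0.2, -0.7]
opening: 0.0002
```

```bash
python3 - <<'E'
from h import *
s=wrist();save(s,"w13.png");o=s["obs"]
print({k:np.round(o[k],4) for k in("clock","joint_pos","tool_pos","orientation","force")})
s=snapshot("scene");c=s["image"][80:240,180:320];cv2.imwrite("pics/s13.png",cv2.resize(c[:,:,::-1],None,fx=4,fy=4,interpolation=cv2.INTER_CUBIC))
E
```

```text
{'clock': np.float64(27.6167), 'joint_pos': array([ 5.99240e+00,  1.02219e+01, -2.09841e+01, -1.46000e-02,
       -5.87784e+01, -1.18984e+01]), 'tool_pos': array([ 0.5206, -0.1381,  0.1726]), 'orientation': array([-1.799874e+02,  1.540000e-02, -9.591360e+01]), 'force': array([ 0.136 , -0.183 , -0.7418])}
```

View pics/w13.png

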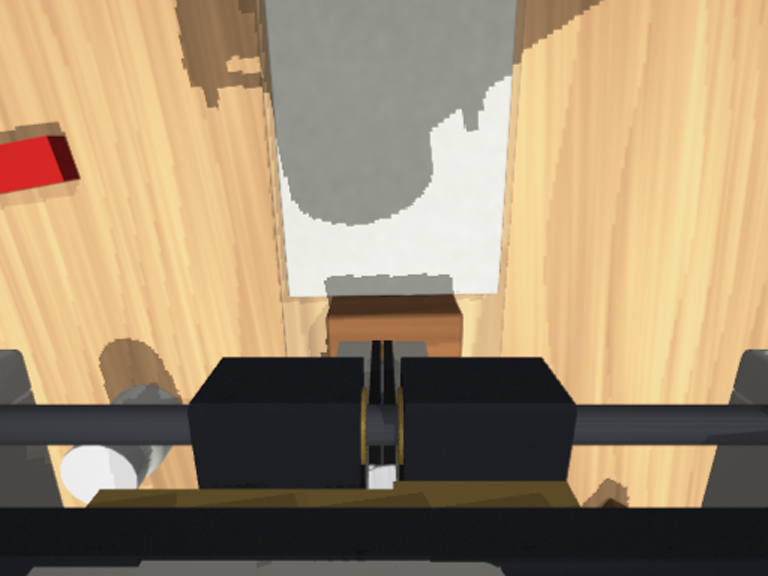

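View pics/s13.png

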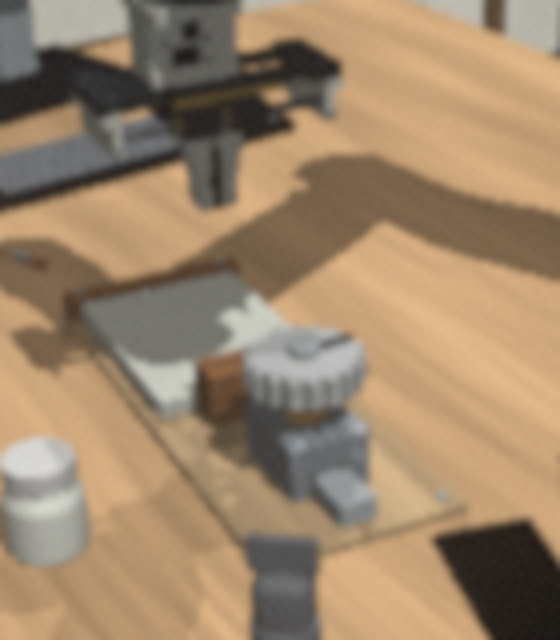

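```bash
python3 - <<'E'
from h import *
s=wrist()
for u,v,z in((327,308,.058),(463,313,.058),(395,311,.058),(330,296,.026),(458,295,.026)): print(ray(s,u/1.5,v/1.5,z).round(4))
c=s["image"][180:245,200:330];cv2.imwrite("pics/w14.png",cv2.resize(c[:,:,::-1],None,fx=6,fy=6,interpolation=cv2.INTER_CUBIC))
E
```

```text
[ 0.5565 -0.1197  0.058 ]
[ 0.4696 -0.1078  0.058 ]
[ 0.5132 -0.1134  0.058 ]
[ 0.5584 -0.1167  0.026 ]
[ 0.4676 -0.1087  0.026 ]
```

View pics/w14.png

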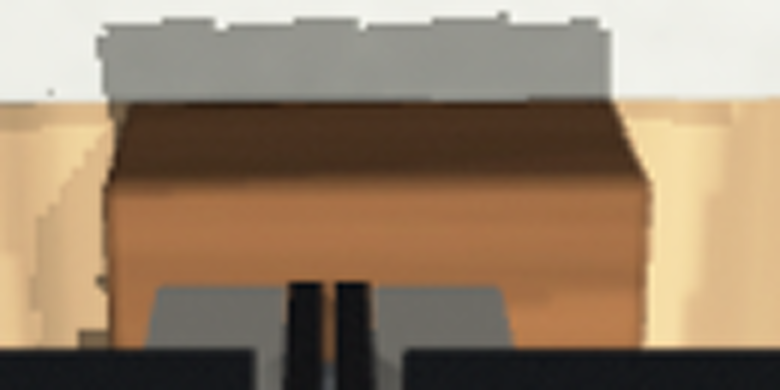

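jog_arm(commands=[[-5,-2,0,0.6],[-4,-2,0,0],[0,0,-30,0],[0,0,-30,0],[0,0,-30,0],[0,0,-20,0],[0,0,-10,0],[0,0,-7,0],[0,0,0,0],[0,0,0,0]])

```text
clock: 28.6
tool_pos: [0.5122, -0.1417, 0.0463]
orientation: [-180.0, -0.0, -94.9]
force: [0.8, 0.7, 1.0]
opening: 0.0004
```

jog_arm(commands=[[0.5,5,0,0],[0.5,5,0,0],[0.5,5,0,0],[0.5,5,0,0],[0.5,5,0,0],[0.5,5,0,0],[0.4,4,0,0],[0.4,4,0,0],[0,0,0,0],[0,0,0,0]])

```text
clock: 29.43
tool_pos: [0.5158, -0.1033, 0.046]
orientation: [-180.0, 0.0, -94.9]
force: [-0.0, -2.6, 0.8]
opening: 0.0003
```

```bash
python3 - <<'E'
from h import *
s=wrist();save(s,"w15.png");o=s["obs"]
print({k:np.round(o[k],4) for k in("clock","joint_pos","tool_pos","orientation","force")})
s=snapshot("scene");c=s["image"][80:240,180:320];cv2.imwrite("pics/s15.png",cv2.resize(c[:,:,::-1],None,fx=4,fy=4,interpolation=cv2.INTER_CUBIC))
E
```

```text
{'clock': np.float64(29.4333), 'joint_pos': array([ 1.00676e+01,  1.77108e+01, -3.09150e+01,  1.18000e-02,
       -4.13304e+01, -1.50017e+01]), 'tool_pos': array([ 0.5158, -0.1033,  0.046 ]), 'orientation': array([-1.799556e+02,  3.800000e-03, -9.492520e+01]), 'force': array([-0.0253, -2.622 ,  0.7835])}
```

View pics/w15.png

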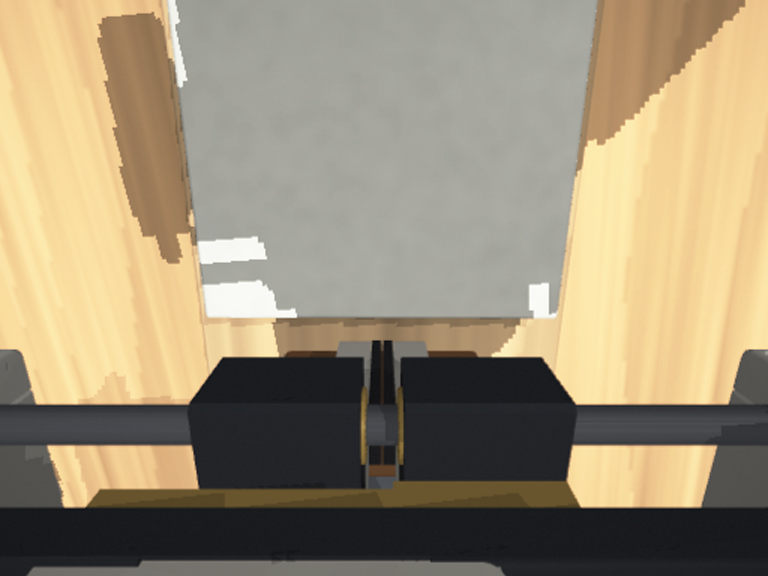

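View pics/s15.png

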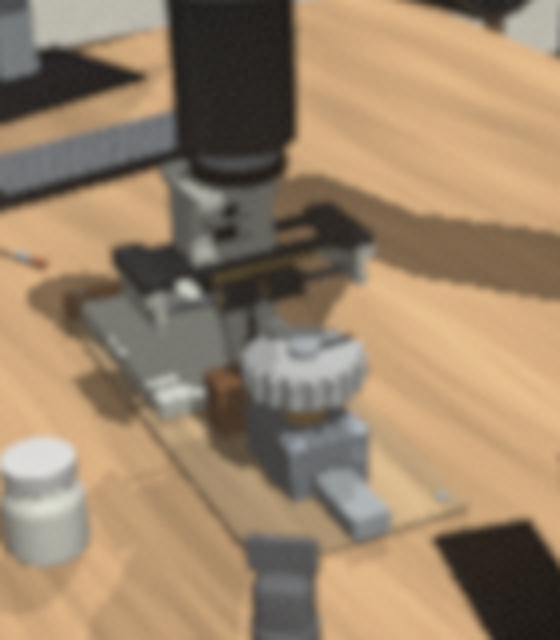

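The jaw is sliding and the gap to the canvas is open. I'll go on to the stop.

jog_arm(commands=[[0.4,4,0,0],[0.4,4,0,0],[0.4,4,0,0],[0.3,3,0,0],[0.2,2,0,0],[0.2,2,0,0],[0.1,1,0,0],[0,0,0,0],[0,0,0,0],[0,0,0,0]])

```text
clock: 30.37
tool_pos: [0.5172, -0.084, 0.0456]
orientation: [180.0, -0.0, -95.0]
force: [-0.8, -4.3, 3.0]
opening: 0.0004
```

jog_arm(commands=[[0.1,1,0,0],[0,0,0,0],[0.1,1,0,0],[0,0,0,0],[0.1,1,0,0],[0,0,0,0],[0,0,0,0],[0,0,0,0],[0,0,0,0],[0,0,0,0]])

```text
clock: 31.2
tool_pos: [0.5172, -0.0826, 0.0456]
orientation: [179.9, -0.1, -95.0]
force: [1.1, -16.3, 2.1]
opening: 0.0001
```

The force rose to 16 N, above any sliding friction, and the tool stopped at y = -0.0826 against the expected -0.083. The jaw is at its stop. I'll back off, rise and check.

jog_arm(commands=[[-0.4,-4,0,0],[-1,-10,0,0],[-1,-10,0,0],[0,0,20,0],[0,0,35,0],[0,0,35,0],[0,0,35,0],[0,35,35,0],[0,35,10,0],[0,35,0,0]])

```text
clock: 32.03
tool_pos: [0.517, -0.0045, 0.2137]
orientation: [-179.7, 0.2, -95.1]
force: [1.3, 0.1, -0.2]
opening: 0.0005
```

jog_arm(commands=[[0,35,0,0],[0,35,0,0],[0,0,0,0],[0,0,0,0],[0,0,0,0],[0,0,0,0],[0,0,0,0],[0,0,0,0],[0,0,0,0],[0,0,0,0]])

```text
clock: 32.87
tool_pos: [0.5154, 0.0644, 0.21]
orientation: [180.0, 0.0, -95.0]
force: [0.4, 0.1, 1.2]
opening: 0.0005
```

```bash
python3 - <<'E'
from h import *
import pickle
s=wrist();save(s,"w16.png");pickle.dump(s,open("w16.pkl","wb"));o=s["obs"]
print({k:np.round(o[k],4) for k in("clock","tool_pos","orientation","force")})
s=snapshot("scene");save(s,"s16.png")
E
```

```text
{'clock': np.float64(32.8667), 'tool_pos': array([0.5154, 0.0644, 0.21  ]), 'orientation': array([ 1.799988e+02,  7.000000e-04, -9.500890e+01]), 'force': array([0.3851, 0.122 , 1.2135])}
```

View pics/w16.png

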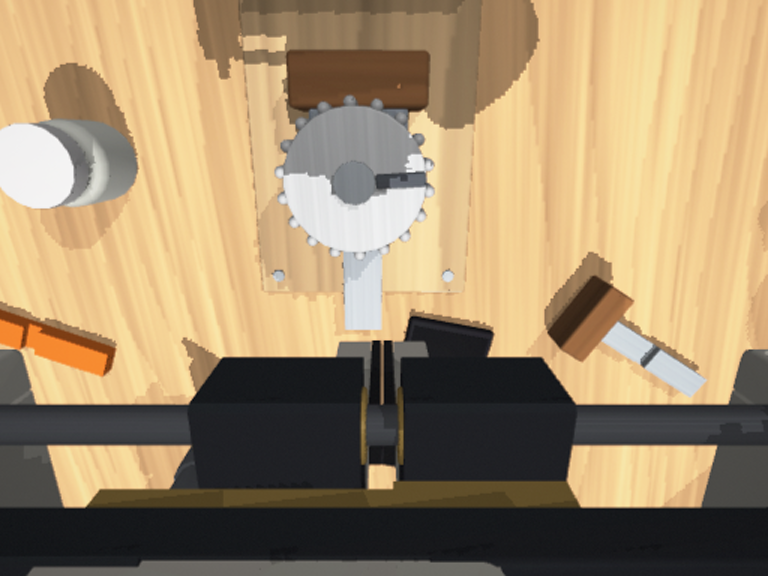

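View pics/s16.png

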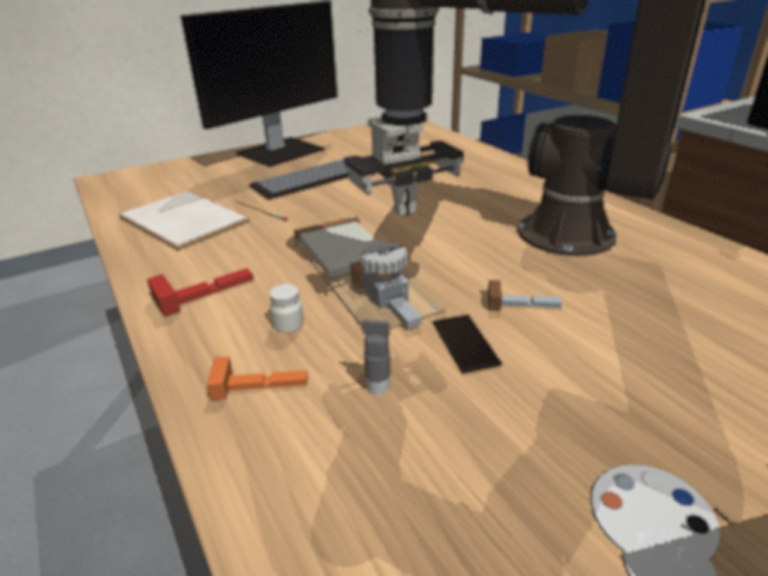

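```bash
python3 - <<'E'
from h import *
import pickle
s=pickle.load(open("w16.pkl","rb"))
a=ray(s,424/1.5,180/1.5,.108)[:2];b=ray(s,378/1.5,182/1.5,.108)[:2];h=ray(s,353/1.5,182.5/1.5,.114)[:2]
for d in(a-b,a-h,a-np.array([.525,.0035])):print(np.degrees(np.arctan2(d[1],d[0]))%360)
u=np.array([.0924,.9957]);C=np.array([.525,.0035])
for n,(x,y,z) in dict(jawL=(290,51,.058),jawR=(429,51,.058),jL=(290,108,.058),barend=(363,330,.026)).items():
    p=ray(s,x/1.5,y/1.5,z)[:2];print(n,p.round(4),"clamp y",((p-C)@u).round(4))
E
```

```text
177.40730882316007
176.14603742095096
175.42352412458126
jawL [ 0.5587 -0.0736] clamp y -0.0736
jawR [ 0.4733 -0.0661] clamp y -0.0741
jL [ 0.5636 -0.041 ] clamp y -0.0408
barend [0.5351 0.1305] clamp y 0.1274
```

```bash
python3 -c "
from h import *
print(get_obs()['force'].round(2)); print(close_job())"
```

```text
[-0.25 -0.57 -0.45]
the job is handed in; nothing more can be done
None
```

I loosened the wheel by two turns and pushed the jaw back to the guide block. I handed the job in at about 33 s, with the arm clear of everything.

**Wheel:** I turned it counter-clockwise in three orbiting strokes, with the closed fingertips against the ridges. Counting the strokes and reading the rib, the total is about 722° (target 720°). The rib's last reading was 175–177°, against about 174.5° at the start, and the readings vary by a couple of degrees.

**Jaw:** I pushed it along the clamp's +y until it stopped firmly at 16 N. In the last picture the back of its block is at clamp y of about -41 mm, and the guide block's face is at -42 mm.

**Other things:** In the last scene picture the tube, jar and phone look the same as at the start. I never touched the canvas. In the picture taken mid-push it looked in place, but I did not measure it again at the end.

**Disagreements:**
- The cameras put the wheel's centre up to 5 mm apart, so I used a middle value.
- The start rib angle read 173–174° in the wrist view but 178–179° in the coarser top view. Taken from the top view, the total would be about 2° short of two turns.
- In the second stroke the fingertip rode on the ridge tops, with up to about 13 N of force. For the third stroke I lined it up with a gap between ridges first. Forces there were 2–6 N.

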